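Unload the tin-sealing press and gather the sealed tins

ROBOT

A 6-joint arm with a two-finger parallel gripper is mounted at the origin on the work surface. World frame = base frame: x ahead of the robot, y to its left, z up, the work surface at z = 0. Lengths are in m, angles in rad, forces in N, time in s.
With the tool pointing down it reaches from about 0.35 to 0.775 m from the base axis. Payload 7.3 kg.
Tool frame: the origin (TCP) lies between the finger pads; the fingertips stand 11 mm ahead of it and the grasp point (between the pads) lies 8 mm behind it; z points along the fingers, y is the line along which they close (so a half turn about z gives the same grasp; the last joint's range is limited). The gripper opens to 92 mm and grips with 3 to 60 N. Pads are 19 mm wide; open, the fingers measure 130 mm over their backs; the gripper's body (75 mm by 190 mm) begins 47 mm behind the grasp point.
Start: joints at [1.003, 0.342, 1.524, -0, 1.275, -0.146], TCP at [0.215, 0.479, 0.238] pointing down, gripper open.
Joint ranges: [-2.53, 2.53], [-0.77, 2.02], [0.04, 2.7], [-1, 4.14], [0.28, 2.66], [-3.11, 3.11]. Speed limits (rad/s): [2.57, 2.57, 3.14, 3.14, 3.14, 3.14].

INTERFACE

Orientations are given as a unit quaternion [w, x, y, z].
In Python, from station import arm gives the robot as it stands.
- The arm moves only by the tool apply_moves, never from a script. Its argument "rows" is a list of rows, each a list of 7 numbers: the shift along the tool's x, y, z in m, then the turn, a rotation vector about the tool's x, y, z in degrees, then the opening, from -1 (shut) to 1 (fully open). In form: [[x, y, z, wx, wy, wz, jaw], ...]. A call has 1 to 5 rows; each row shifts and turns the commanded pose from where the row before left it, along the tool's axes as they then stand; what a row does not reach is not made up. A row lasts 1/12 s, in which the tool goes at most 41.7 mm and 7.16 degrees, less where a joint would pass 70% of its speed; a pose out of reach is approached as far as the arm can. A call with a gripper value outside its range is refused whole. The fingers move at their own pace and stop on an object; "newtons" is the grip in N (left out, the last holds). Time passes only in rows, so rows that do not move let the fingers close. It gives the time, the measured TCP pose, the force, the opening and the grip force at its end, in the units of the state.
- arm.get_obs(): the state, without advancing time (a new reading comes with each control period).
- arm.snapshot(name): name is "scene" or "top" or "wrist"; returns (picture, depth): 384x512x3 uint8, blue, green, red; 384x512 float32, m along the optical axis (not along the pixel's ray), 0 where there is no reading.
- arm.calibration(name): a dict with "fx", "fy", "cx", "cy" (pixels), "rvec" (rotation vector, rad) and "tvec" (3), from world to camera coordinates, as OpenCV has them. Camera axes: x right, y down, z forward; pixel columns grow to the right and rows downward; lengths in m; the calibration is good to about 2 mm. A picture is of the moment at which its call begins: read the wrist's pose just before it. calibration takes no time and is no camera call; for the wrist camera it gives the pose at the moment of the call.
- arm.close_job(): hands the job in; it is judged then, once.
The state is a dict: "time_s": time; "joint_pos": joint angles; "qd": joint speeds; "effort": joint torques, N m; "position": TCP position; "ee_rot": TCP orientation; "wrist_force": force on the tool from outside, world axes, zero at the start; "ft_torque": the same for the moment, N m; "width": opening from 0.0 (shut) to 1.0 (fully open); "grasp_force": force on a finger pad.
Only numpy, scipy, OpenCV 4.12 (cv2) and the standard library are available. Lean on these libraries where they do the work, as an engineer would, in place of code of your own. Each camera call takes 0.05 s, during which the arm holds its last target. There are 200 camera calls.

TASK

Unload the tin-sealing press: raise its hold-down arm all the way up, slide its jaw fully open, lift the finished tin out and stand it in the shallow white basket, then lower the arm fully down again and leave the jaw open. Also gather every sealed tin from the steel catch tray into the basket, at any time, so that in the end all sealed tins stand upright, lid up, on the basket's floor. Leave the lidless tin and everything else on the counter where it is.

Things in the scene. Friction and masses are not known exactly. Their poses are not given: they have to be found in the camera images.
- press: white bench press that seals tins, fixed. Origin: on the counter, under the clamped tin; x points towards its column, away from the robot, z up. Base 15 mm thick (the tin stands on it), x -75 to 160 mm, y -60 to 140 mm. Column at x above 80 mm, up to 135 mm high. Fixed jaw at y -51 to -31 mm, 42 mm high over the counter; stop 35 mm high behind the tin at x 32 to 42 mm
- lever (a joint): hold-down arm of the press, a hinged steel lever 14 mm wide and 158 mm long: 0 = down, level over the tin's lid with its rubber pad and blocking it; grows to 1.75 rad = fully up, leaning a little past vertical over the column. Turns about the press's y axis at point lever_hinge; friction holds it where it is left (about 3 N at the tip moves it)
- lever_hinge (a point): hinge axis of the arm, 115 mm above the counter, 90 mm behind the tin's centre; axes as the press
- lever_grip (a point): middle of the black tip of the arm (36 mm long, 14 mm wide, 22 mm high; the tip's end is 18 mm further out), 140 mm from the hinge; x points from the tip to the hinge, turns with the arm. When the arm is down: 115 mm above the counter, 50 mm in front of the tin's centre
- jaw (a joint): sliding steel jaw of the press: 0 = closed on the tin, its lip reaching 5 mm over the tin's foot so that the tin cannot be lifted; grows to 0.045 m = fully open, moving to the press's +y. Stiff (2 N), stays where it is left
- jaw_grip (a point): grip point in the black upright fin on the jaw (34 mm along the press's x, 12 mm thick along its y, from 56 to 114 mm above the counter; this point is at 100 mm); 72 mm from the tin's centre towards the press's +y when closed
- tray: catch tray of sheet steel, fixed: 290 (x) x 190 (y) x 20 mm high, walls and floor 5 mm thick. Origin: centre of the underside; stands to one side of the press
- basket: shallow white plastic tier basket, fixed, the tote: 290 (x) x 190 (y) x 38 mm high, walls and floor 5 mm thick, room for six tins. Origin: centre of the underside; stands on the other side of the press
- tin0: the finished tin clamped in the press, square stepped tin, 80 mm tall: plain aluminium, a broad foot 60 x 60 mm, 30 mm high, and a narrower upper part 44 x 44 mm from 30 to 80 mm above the underside, closed by a dark steel lid (its top 18 mm); sides of both parallel; 0.22 kg, foot-heavy. Origin: centre of the underside; z up through the lid, x and y square to the sides
- tin1: a sealed tin on the catch tray (may be absent), square stepped tin, 80 mm tall: plain aluminium, a broad foot 60 x 60 mm, 30 mm high, and a narrower upper part 44 x 44 mm from 30 to 80 mm above the underside, closed by a dark steel lid (its top 18 mm); sides of both parallel; 0.22 kg, foot-heavy. Origin: centre of the underside; z up through the lid, x and y square to the sides
- tin2: a sealed tin on the catch tray (may be absent), square stepped tin, 80 mm tall: plain aluminium, a broad foot 60 x 60 mm, 30 mm high, and a narrower upper part 44 x 44 mm from 30 to 80 mm above the underside, closed by a dark steel lid (its top 18 mm); sides of both parallel; 0.22 kg, foot-heavy. Origin: centre of the underside; z up through the lid, x and y square to the sides
- tin3: a sealed tin on the catch tray (may be absent), square stepped tin, 80 mm tall: plain aluminium, a broad foot 60 x 60 mm, 30 mm high, and a narrower upper part 44 x 44 mm from 30 to 80 mm above the underside, closed by a dark steel lid (its top 18 mm); sides of both parallel; 0.22 kg, foot-heavy. Origin: centre of the underside; z up through the lid, x and y square to the sides
- tin4: a sealed tin on the catch tray (may be absent), square stepped tin, 80 mm tall: plain aluminium, a broad foot 60 x 60 mm, 30 mm high, and a narrower upper part 44 x 44 mm from 30 to 80 mm above the underside, closed by a dark steel lid (its top 18 mm); sides of both parallel; 0.22 kg, foot-heavy. Origin: centre of the underside; z up through the lid, x and y square to the sides
- open_tin: bystander: lidless empty aluminium tin 60 x 60 x 50 mm; origin under its centre
- glass_jar: bystander: tall closed glass jar, 72 mm wide, 120 mm high; origin under its centre
- bowl: bystander: orange ceramic bowl, 160 mm wide, 65 mm high; origin under its centre
- liner_ring: bystander: black banneton liner ring, 150 mm wide, 18 mm high; origin under its centre
- probe: bystander: thermometer probe, 200 mm long, lying along its x; origin near its middle, underneath
- lame: bystander: wooden lame handle with a steel end, 168 mm long, lying along its x; origin under its handle's middle

How it is judged:
By the outcome, as a careful person would: the job done as asked, in the order asked, and still so for the second after the job is handed in, with the robot touching nothing.
Of tin1, tin2, tin3, tin4 only 2 to 4 are there at a start; the rules pass over those that are not, and their reading is None.
At some moment in a run one of tin1, tin2, tin3, tin4 may be knocked a few centimetres aside while the robot is not near it.
Once in a run the grip may slacken for a moment while it holds something.
It also fails if it takes over 210 s, if anything falls off the work surface, if the arm or the gripper's body presses on something with over 40 N, if the wrist force passes 120 N, or if a joint passes its speed limit or range.

## Working session

There is one attempt and no reset: what is moved stays moved. The work goes in short steps, Python scripts to look and compute and a tool call to move; the robot and the scene stay as the last step left them, time stands still between calls to the robot, and variables do not carry over. Pictures are saved under pics/ and viewed, at most 14 in all, crops included, and the job is handed in when it is done.

Besides the shell and the picture viewer there is one more tool, called as name(argument=value, ...) on one line, values as JSON. apply_moves: Moves the arm, as the interface text tells. Its arguments: {"type":"object","properties":{"rows":{"type":"array","items":{"type":"array","items":{"type":"number"}}},"newtons":{"type":"number"}},"required":["rows"]}

```bash
ls; mkdir -p pics
cat > h.py <<'E'
import numpy as np, cv2
from station import arm
from scipy.spatial.transform import Rotation as R
def cloud(name):
    c=arm.calibration(name); img,d=arm.snapshot(name)
    v,u=np.mgrid[0:d.shape[0],0:d.shape[1]]
    P=np.stack([(u-c["cx"])/c["fx"]*d,(v-c["cy"])/c["fy"]*d,d],-1)
    M=cv2.Rodrigues(np.array(c["rvec"],float))[0]
    W=(P-np.array(c["tvec"]).ravel())@M
    W[d==0]=np.nan
    return img,d,W
E
python3 - <<'E'
from h import *
for n in ["top","scene"]:
    img,d,W=cloud(n); cv2.imwrite(f"pics/{n}0.png",cv2.resize(img,(800,600))); np.savez(f"{n}0.npz",img=img,W=W)
    c=arm.calibration(n); M=cv2.Rodrigues(np.array(c["rvec"],float))[0]; print(n,-M.T@np.array(c["tvec"]).ravel(), c["fx"], M[2])
print(arm.get_obs())
E
```

```text
pics
top [ 0.45455771 -0.01486479  1.45378628] 381.17871405724196 [ 0.09361307  0.01048024 -0.99555349]
scene [1.30902141 0.85852197 1.08965348] 464.68467829525645 [-0.47859365 -0.57656334 -0.66221057]
{'time_s': 0.1, 'joint_pos': array([ 1.00299228e+00,  3.42619918e-01,  1.52488672e+00, -2.42665554e-05,
        1.27541132e+00, -1.46008195e-01]), 'qd': array([-0.00094491, -0.00159849, -0.00206501, -0.0001267 , -0.00011889,
        0.00034998]), 'effort': array([ 1.37498180e-03, -4.32005167e+01, -2.44695067e+01,  7.17864675e-02,
        5.25536493e-02, -7.09362280e-05]), 'position': array([0.21474154, 0.47870332, 0.23714379]), 'ee_rot': array([-2.20640863e-04,  2.09334507e-01,  9.77843865e-01, -6.24946730e-04]), 'wrist_force': array([-0.45351687,  0.19680649,  0.71330298]), 'ft_torque': array([-0.04698978,  0.02262217, -0.01279802]), 'grasp_force': 0.0, 'width': 1.003080172208865}
```

View pics/top0.png

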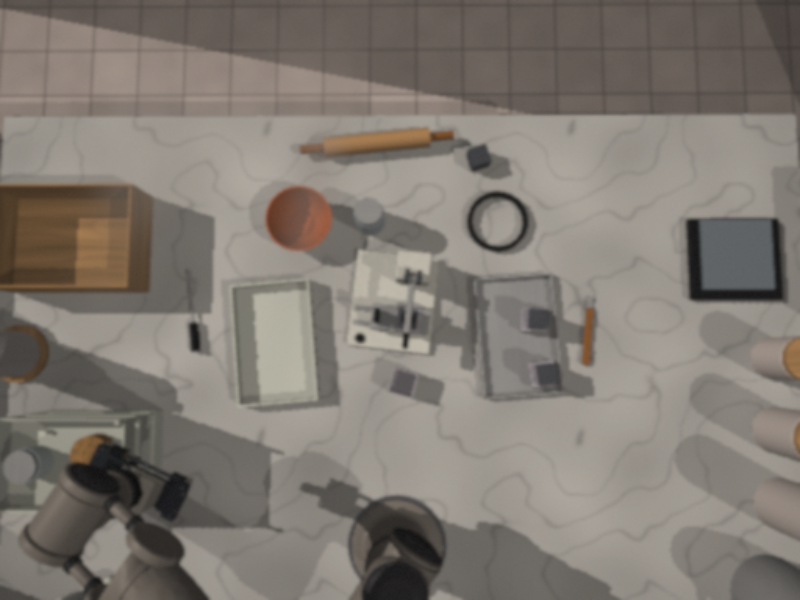

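View pics/scene0.png

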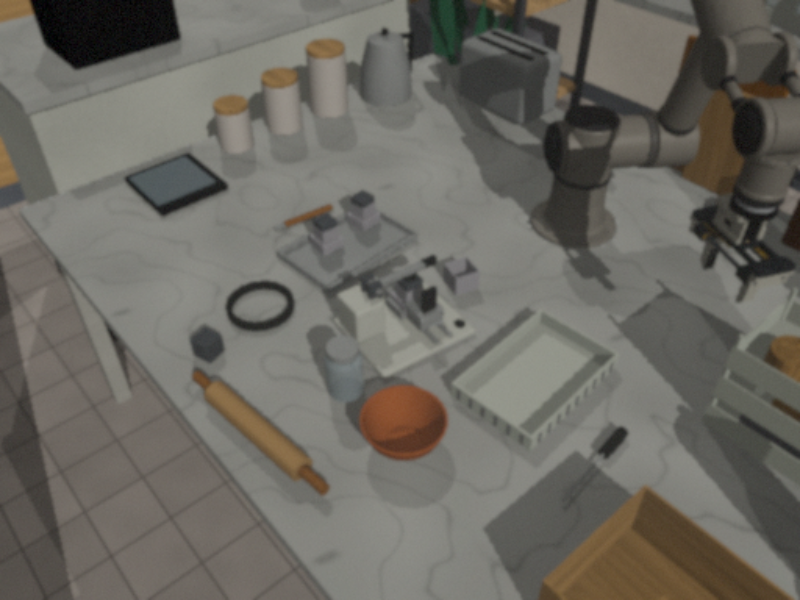

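Run:
```python
from h import *
z=np.load("top0.npz"); img,W=z["img"],z["W"]
X,Y,Z=W[...,0],W[...,1],W[...,2]
print("counter z",np.nanmedian(Z[300:330,180:200]), "px",1.37/381)
def rect(box,zl,zh,name):
    m=((Z>zl)&(Z<zh)&(X>box[0])&(X<box[1])&(Y>box[2])&(Y<box[3])).astype(np.uint8)
    n,l,s,c=cv2.connectedComponentsWithStats(m)
    for i in range(1,n):
        if s[i,4]<15: continue
        p=W[l==i]; r=cv2.minAreaRect(p[:,:2].astype(np.float32)*1000)
        print(name,s[i,4],np.round(p.mean(0),4),[np.round(q,1) for q in r], [int(a/384*600) for a in c[i]])
# image to world samples
for u,v in [(538,318),(546,375),(395,300),(275,342),(415,385),(408,318),(376,316)]:
    print(u,v,np.round(W[int(v*.64),int(u*.64)],3))
rect((.3,.8,-.5,-.12),.07,.1,"tins")
rect((.3,.8,-.5,-.12),.012,.03,"tray")
rect((.3,.8,.1,.5),.028,.05,"basket")
rect((.3,.8,-.2,.2),.10,.2,"presshigh")
rect((.3,.8,-.2,.2),.008,.2,"press all")
rect((.3,.8,-.2,.2),.008,.022,"press base")
rect((.3,.8,-.2,.2),.04,.06,"opentin")
```

```text
counter z -0.0003021677445790851 px 0.0035958005249343834
538 318 [ 0.534 -0.323  0.086]
546 375 [ 0.402 -0.338  0.085]
395 300 [0.58  0.008 0.01 ]
275 342 [0.481 0.296 0.007]
415 385 [ 0.379 -0.04   0.048]
408 318 [ 0.532 -0.025  0.121]
376 316 [0.536 0.049 0.11 ]
tins 157 [ 0.5327 -0.3226  0.0846] [array([ 534. , -323.5]), array([45. , 43.9]), np.float64(89.0)] [537, 317]
tins 163 [ 0.4051 -0.3394  0.0846] [array([ 404.9, -340.5]), array([43.6, 44.2]), np.float64(9.9)] [545, 373]
tray 241 [ 0.7411 -0.2432  0.0188] [array([ 749.9, -242.4]), array([148.8,  97.6]), np.float64(89.5)] [496, 233]
tray 181 [ 0.5016 -0.3717  0.019 ] [array([ 499.8, -353.2]), array([289.2,  66.6]), np.float64(2.4)] [551, 332]
tray 167 [ 0.5392 -0.2114  0.0197] [array([ 521.4, -202.5]), array([114.4, 295.3]), np.float64(69.4)] [484, 316]
tray 24 [ 0.5467 -0.4631  0.0149] [array([ 549.4, -461.9]), array([11.9, 38.5]), np.float64(85.7)] [588, 313]
tray 42 [ 0.4797 -0.4548  0.0144] [array([ 478.3, -453.7]), array([15.4, 68.1]), np.float64(85.9)] [586, 341]
tray 55 [ 0.3507 -0.2585  0.0189] [array([ 349.9, -261.
[... 2052 characters left out ...]
 26.2]), np.float64(88.9)] [476, 311]
press base 33 [ 0.4913 -0.1953  0.0174] [array([ 493. , -195.4]), array([ 8.6, 75.3]), np.float64(89.3)] [478, 336]
opentin 21 [0.7767 0.1718 0.0494] [array([774.4, 172.3]), array([50.4,  9.2]), np.float64(1.3)] [325, 217]
opentin 18 [0.7456 0.0609 0.0499] [array([746.8,  62.3]), array([12. , 52.6]), np.float64(10.6)] [371, 229]
opentin 226 [0.5346 0.0269 0.0547] [array([535.8,  25. ]), array([78.3, 59.9]), np.float64(83.7)] [385, 317]
opentin 114 [ 0.5247 -0.0553  0.0443] [array([526.8, -51.9]), array([42.9, 59.8]), np.float64(84.4)] [420, 322]
opentin 59 [ 0.3832 -0.0127  0.0494] [array([383.1, -11.1]), array([59.7, 60.5]), np.float64(74.6)] [402, 382]
```

```bash
cat >> h.py <<'E'
def down(a):  # tool down, closing line at world angle a (deg)
    y=np.array([np.cos(np.radians(a)),np.sin(np.radians(a)),0]); z=np.array([0,0,-1.])
    return np.stack([np.cross(y,z),y,z],1)
PO=np.array([.532,-.0242]); PA=-6.
def press(x,y): 
    c,s=np.cos(np.radians(PA)),np.sin(np.radians(PA)); return PO+[c*x-s*y,s*x+c*y]
def plan(wps,step=.038,rot=6.5):
    """wps: (x,y,z of grasp point, closing angle, jaw); prints tool-frame rows, 5 per call"""
    o=arm.get_obs(); q=o["ee_rot"]; p=np.array(o["position"]); M=R.from_quat([q[1],q[2],q[3],q[0]]).as_matrix()
    rows=[]
    for x,y,z,a,j in wps:
        T=np.array([x,y,z-.008]); c=np.degrees(np.arctan2(M[1,1],M[0,1])); a=c+(a-c+90)%180-90
        G=down(a)
        rv=R.from_matrix(M.T@G).as_rotvec(degrees=True)
        n=max(1,int(np.ceil(np.linalg.norm(T-p)/step)),int(np.ceil(np.linalg.norm(rv)/rot)))
        p0,M0=p.copy(),M.copy()
        for k in range(1,n+1):
            tp=p0+(T-p0)*k/n; tM=M0@R.from_rotvec(rv*k/n,degrees=True).as_matrix()
            d=np.round(M.T@(tp-p),3); r=np.round(R.from_matrix(M.T@tM).as_rotvec(degrees=True),1)
            p=p+M@d; M=M@R.from_rotvec(r,degrees=True).as_matrix()
            rows.append([float(v)+0. for v in d]+[float(v)+0. for v in r]+[j])
    for i in range(0,len(rows),5): print(str(rows[i:i+5]).replace(" ",""))
    print("end",np.round(p+M[:,2]*-.008,4))
E
python3 - <<'E'
from h import *
t=press(-.05,0)
print(t)
plan([(*t,.2,84,1),(*t,.2,84,0),(*t,.115,84,0)])
E
```

```text
[ 0.48227391 -0.01897358]
[[-0.03,-0.023,0.003,0.0,0.0,-1.2,1],[-0.029,-0.024,0.003,0.0,0.0,-1.2,1],[-0.029,-0.024,0.003,0.0,0.0,-1.2,1],[-0.028,-0.025,0.003,0.0,0.0,-1.2,1],[-0.028,-0.025,0.003,0.0,0.0,-1.3,1]]
[[-0.028,-0.026,0.003,0.0,0.0,-1.2,1],[-0.026,-0.027,0.003,0.0,0.0,-1.2,1],[-0.026,-0.027,0.003,0.0,0.0,-1.2,1],[-0.026,-0.027,0.003,0.0,0.0,-1.2,1],[-0.025,-0.029,0.003,0.0,0.0,-1.2,1]]
[[-0.024,-0.028,0.003,-0.1,0.0,-1.2,1],[-0.024,-0.029,0.003,0.0,0.0,-1.2,1],[-0.023,-0.03,0.003,0.0,0.0,-1.2,1],[-0.023,-0.03,0.003,0.0,0.0,-1.3,1],[-0.022,-0.031,0.003,0.0,0.0,-1.2,1]]
[[0.0,0.0,0.0,0.0,0.0,0.0,0],[0.0,0.0,0.028,0.0,0.0,0.0,0],[0.0,0.0,0.029,0.0,0.0,0.0,0],[0.0,0.0,0.028,0.0,0.0,0.0,0]]
end [ 0.4827 -0.0189  0.1153]
```

apply_moves(rows=[[-0.03, -0.023, 0.003, 0, 0, -1.2, 1], [-0.029, -0.024, 0.003, 0, 0, -1.2, 1], [-0.029, -0.024, 0.003, 0, 0, -1.2, 1], [-0.028, -0.025, 0.003, 0, 0, -1.2, 1], [-0.028, -0.025, 0.003, 0, 0, -1.3, 1]])

```text
time_s: 0.52
position: [0.3039, 0.3115, 0.2223]
ee_rot: [-0.0, 0.156, 0.988, -0.0]
wrist_force: [1.6, -0.6, -0.6]
width: 0.998
grasp_force: 0.0
```

apply_moves(rows=[[-0.028, -0.026, 0.003, 0, 0, -1.2, 1], [-0.026, -0.027, 0.003, 0, 0, -1.2, 1], [-0.026, -0.027, 0.003, 0, 0, -1.2, 1], [-0.026, -0.027, 0.003, 0, 0, -1.2, 1], [-0.025, -0.029, 0.003, 0, 0, -1.2, 1]])

```text
time_s: 0.93
position: [0.3937, 0.1451, 0.2075]
ee_rot: [-0.0, 0.105, 0.995, 0.0]
wrist_force: [0.3, 0.6, 0.1]
width: 1.0
grasp_force: 0.0
```

apply_moves(rows=[[-0.024, -0.028, 0.003, -0.1, 0, -1.2, 0.3], [-0.024, -0.029, 0.003, 0, 0, -1.2, 0.3], [-0.023, -0.03, 0.003, 0, 0, -1.2, 0.1], [-0.023, -0.03, 0.003, 0, 0, -1.3, 0], [-0.022, -0.031, 0.003, 0, 0, -1.2, 0]])

```text
time_s: 1.35
position: [0.4833, -0.0205, 0.1921]
ee_rot: [-0.0, 0.052, 0.999, 0.001]
wrist_force: [0.6, 0.9, -0.1]
width: 0.688
grasp_force: 0.0
```

apply_moves(rows=[[0, 0, 0, 0, 0, 0, 0], [0, 0, 0, 0, 0, 0, 0]])

```text
time_s: 1.52
position: [0.483, -0.0201, 0.1917]
ee_rot: [-0.001, 0.054, 0.999, 0.001]
wrist_force: [-0.2, 0.8, -0.1]
width: 0.545
grasp_force: 0.0
```

Run:
```python
from h import *
img,d,W=cloud("wrist"); cv2.imwrite("pics/w1.png",img); np.savez("w1.npz",W=W,img=img)
X,Y,Z=W[...,0],W[...,1],W[...,2]
# press frame coords
c,s=np.cos(np.radians(PA)),np.sin(np.radians(PA))
px=c*(X-PO[0])+s*(Y-PO[1]); py=-s*(X-PO[0])+c*(Y-PO[1])
m=(Z>.10)&(Z<.135)&(px>-.09)&(px<.06)&(abs(py)<.04)
print(m.sum(), px[m].min() if m.any() else 0)
for a in np.arange(-.07,.06,.02):
    k=m&(px>a)&(px<a+.02)
    if k.any(): print(round(a,3),k.sum(),np.round([py[k].min(),py[k].max(),np.median(py[k]),np.median(Z[k])],4))
k=(Z>.10)&(Z<.12)&(abs(px)<.03)&(py>.05)&(py<.1)
if k.any(): print("fin",k.sum(),np.round([px[k].min(),px[k].max(),py[k].min(),py[k].max(),np.median(Z[k])],4))
```

```text
2050 -0.06934520492560975
-0.07 437 [-0.0078  0.006  -0.001   0.1266]
-0.05 348 [-0.0081  0.006  -0.001   0.1266]
-0.03 395 [-0.0144  0.0115 -0.0011  0.124 ]
-0.01 496 [-0.0167  0.0143 -0.0011  0.1089]
0.01 35 [-0.0128  0.0094 -0.0022  0.124 ]
0.03 254 [-0.008   0.0054 -0.0013  0.1244]
0.05 85 [-0.0081  0.0044 -0.0013  0.1242]
fin 74 [-0.0182 -0.0156  0.0656  0.0756  0.1079]
```

View pics/w1.png

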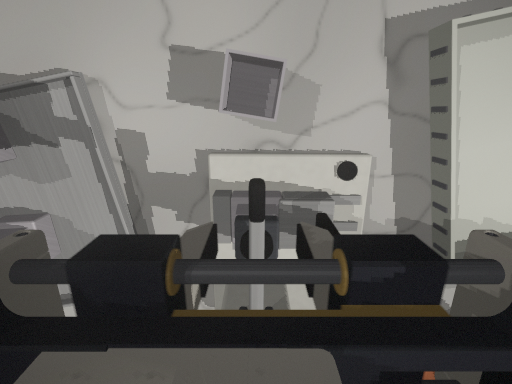

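apply_moves(rows=[[0.002, 0, 0.028, 0, 0, 0, 0], [0, 0, 0.028, 0, 0, 0, 0], [0, 0, 0.028, 0, 0, 0, 0], [0, 0, 0, 0, 0, 0, -1], [0, 0, 0, 0, 0, 0, -1]], newtons=15)

```text
time_s: 1.98
position: [0.4798, -0.0169, 0.1082]
ee_rot: [-0.001, 0.051, 0.999, 0.001]
wrist_force: [-0.8, -0.3, 0.2]
width: 0.402
grasp_force: 0.0
```

apply_moves(rows=[[0, 0, 0, 0, 0, 0, -1], [0, 0, 0, 0, 0, 0, -1], [0, 0, 0, 0, 0, 0, -1], [0, 0, 0, 0, 0, 0, -1]])

```text
time_s: 2.32
position: [0.4817, -0.02, 0.1101]
ee_rot: [0.002, 0.052, 0.999, -0.001]
wrist_force: [-1.9, -8.3, 4.0]
width: 0.15
grasp_force: 15.0
```

```bash
sed -i 's/^PO=.*; /PO=np.array([.531,-.0251]); /' h.py
python3 - <<'E'
from h import *
# arc of tip, tool axes: tool x = -press x, tool z = down
th=np.linspace(0,1.76,23); 
px=.09-.14*np.cos(th); z=.115+.14*np.sin(th)
ax=ay=0;rows=[]
for i in range(1,len(th)):
    dx=round(-(px[i]-px[0])-ax,3); dz=round(-(z[i]-z[0])-ay,3); ax+=dx; ay+=dz
    rows.append([dx,0,dz,0,0,0,-1])
for i in range(0,len(rows),5): print(rows[i:i+5])
print(arm.get_obs()["wrist_force"],arm.get_obs()["width"])
E
```

```text
[[np.float64(-0.0), 0, np.float64(-0.011), 0, 0, 0, -1], [np.float64(-0.002), 0, np.float64(-0.011), 0, 0, 0, -1], [np.float64(-0.002), 0, np.float64(-0.011), 0, 0, 0, -1], [np.float64(-0.003), 0, np.float64(-0.011), 0, 0, 0, -1], [np.float64(-0.004), 0, np.float64(-0.011), 0, 0, 0, -1]]
[[np.float64(-0.005), 0, np.float64(-0.01), 0, 0, 0, -1], [np.float64(-0.005), 0, np.float64(-0.009), 0, 0, 0, -1], [np.float64(-0.007), 0, np.float64(-0.01), 0, 0, 0, -1], [np.float64(-0.007), 0, np.float64(-0.008), 0, 0, 0, -1], [np.float64(-0.007), 0, np.float64(-0.008), 0, 0, 0, -1]]
[[np.float64(-0.009), 0, np.float64(-0.008), 0, 0, 0, -1], [np.float64(-0.009), 0, np.float64(-0.007), 0, 0, 0, -1], [np.float64(-0.009), 0, np.float64(-0.006), 0, 0, 0, -1], [np.float64(-0.01), 0, np.float64(-0.005), 0, 0, 0, -1], [np.float64(-0.01), 0, np.float64(-0.004), 0, 0, 0, -1]]
[[np.float64(-0.011), 0, np.float64(-0.004), 0, 0, 0, -1], [np.float64(-0.011), 0, np.float64(-0.003), 0, 0, 0, -1], [np.float64(-0.011), 0, np.float64(-0.002), 0, 0, 0, -1], [np.float64(-0.011), 0, np.float64(-0.001), 0, 0, 0, -1], [np.float64(-0.011), 0, np.float64(0.0), 0, 0, 0, -1]]
[[np.float64(-0.011), 0, np.float64(0.001), 0, 0, 0, -1], [np.float64(-0.011), 0, np.float64(0.001), 0, 0, 0, -1]]
[-1.93342205 -8.34296774  4.02329023] 0.14956920704226223
```

apply_moves(rows=[[0, -0.002, -0.011, 0, 0, 0, -1], [-0.002, 0, -0.011, 0, 0, 0, -1], [-0.002, 0, -0.011, 0, 0, 0, -1], [-0.003, 0, -0.011, 0, 0, 0, -1], [-0.004, 0, -0.011, 0, 0, 0, -1]])

```text
time_s: 2.73
position: [0.4917, -0.0213, 0.1645]
ee_rot: [0.0, 0.052, 0.999, 0.001]
wrist_force: [2.7, 0.0, -6.6]
width: 0.15
grasp_force: 15.0
```

apply_moves(rows=[[-0.005, 0, -0.01, 0, 0, 0, -1], [-0.005, 0, -0.009, 0, 0, 0, -1], [-0.007, 0, -0.01, 0, 0, 0, -1], [-0.007, 0, -0.008, 0, 0, 0, -1]])

```text
time_s: 3.07
position: [0.5146, -0.0239, 0.2014]
ee_rot: [-0.001, 0.052, 0.999, 0.001]
wrist_force: [-1.9, 0.5, -1.7]
width: 0.15
grasp_force: 15.0
```

apply_moves(rows=[[-0.007, 0, -0.008, 0, 0, 0, -1], [-0.009, 0, -0.008, 0, 0, 0, -1], [-0.009, 0, -0.007, 0, 0, 0, -1], [-0.009, 0, -0.006, 0, 0, 0, -1], [-0.01, 0, -0.005, 0, 0, 0, -1]])

```text
time_s: 3.48
position: [0.5583, -0.0289, 0.2352]
ee_rot: [-0.001, 0.052, 0.999, 0.001]
wrist_force: [-3.6, -0.9, -1.4]
width: 0.151
grasp_force: 15.0
```

apply_moves(rows=[[-0.01, 0, -0.004, 0, 0, 0, -1], [-0.011, 0, -0.004, 0, 0, 0, -1], [-0.011, 0, -0.003, 0, 0, 0, -1], [-0.011, 0, -0.002, 0, 0, 0, -1], [-0.011, 0, -0.001, 0, 0, 0, -1]])

```text
time_s: 3.9
position: [0.6123, -0.035, 0.2493]
ee_rot: [-0.001, 0.052, 0.999, 0.0]
wrist_force: [-3.0, -1.8, -2.1]
width: 0.151
grasp_force: 15.0
```

apply_moves(rows=[[-0.011, 0, 0, 0, 0, 0, -1], [-0.011, 0, 0.001, 0, 0, 0, -1], [-0.011, 0, 0.001, 0, 0, 0, -1], [-0.003, 0, 0.001, 0, 0, 0, -1], [0, 0, 0, 0, 0, 0, -1]])

```text
time_s: 4.32
position: [0.6495, -0.0392, 0.2467]
ee_rot: [0.001, 0.052, 0.999, -0.0]
wrist_force: [0.2, -5.3, 1.7]
width: 0.155
grasp_force: 15.0
```

apply_moves(rows=[[-0.004, 0, 0.001, 0, 0, 0, -1], [-0.004, 0, 0.001, 0, 0, 0, -1], [0, 0, 0, 0, 0, 0, -1], [0, 0, 0, 0, 0, 0, -1]])

```text
time_s: 4.65
position: [0.6542, -0.0397, 0.2453]
ee_rot: [-0.002, 0.052, 0.999, 0.0]
wrist_force: [-11.6, -4.0, 8.5]
width: 0.151
grasp_force: 15.0
```

Run:
```python
from h import *
o=arm.get_obs(); print(o["wrist_force"],o["position"])
img,d,W=cloud("scene"); np.savez("s1.npz",W=W,img=img)
cv2.imwrite("pics/s1.png",cv2.resize(img[120:280,190:350],(640,640))[:600])
```

```text
[-11.60319969  -3.97358744   8.53410752] [ 0.65423124 -0.03971595  0.24526238]
```

View pics/s1.png

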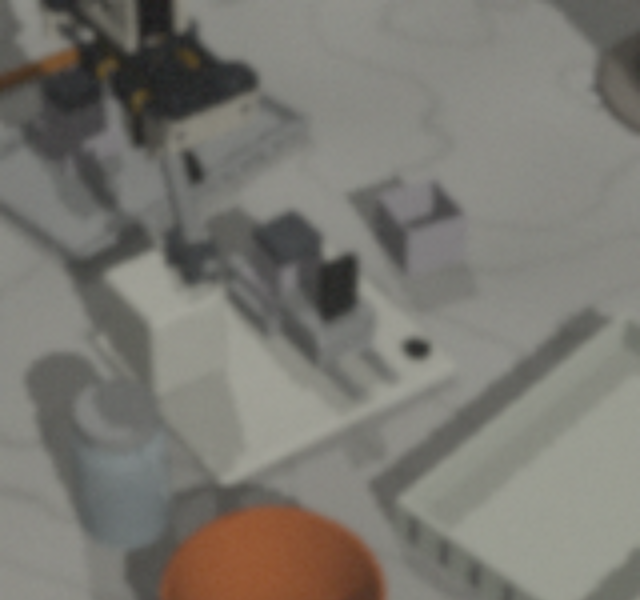

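apply_moves(rows=[[0, 0, 0, 0, 0, 0, 0], [0, 0, 0, 0, 0, 0, 0], [0, 0, 0, 0, 0, 0, 0], [0, 0, -0.03, 0, 0, 0, -0.13], [0, 0, -0.03, 0, 0, 0, -0.13]])

```text
time_s: 5.12
position: [0.6559, -0.0384, 0.3021]
ee_rot: [-0.002, 0.052, 0.999, 0.001]
wrist_force: [1.8, -0.0, 0.9]
width: 0.424
grasp_force: 0.0
```

Run:
```python
from h import *
t=press(0,.072); print(t,arm.get_obs()["width"])
plan([(*t,.27,84,-.13),(*t,.17,84,-.13),(*t,.1,84,-.13)])
```

```text
[0.53852605 0.04650558] 0.42413755363031375
[[0.031,0.018,0.01,0.0,-0.1,0.0,-0.13],[0.032,0.018,0.01,0.1,0.0,0.0,-0.13],[0.031,0.018,0.011,0.0,-0.1,0.0,-0.13],[0.031,0.018,0.01,0.1,-0.1,0.1,-0.13],[0.0,0.0,0.033,0.0,0.0,0.0,-0.13]]
[[0.0,0.0,0.033,0.0,0.0,0.0,-0.13],[0.0,0.0,0.034,0.0,0.0,0.0,-0.13],[0.0,0.0,0.035,0.0,0.0,0.0,-0.13],[0.0,0.0,0.035,0.0,0.0,0.0,-0.13]]
end [0.539  0.0461 0.0996]
```

apply_moves(rows=[[0.031, 0.018, 0.01, 0, 0, 0, -0.13], [0.032, 0.018, 0.01, 0, 0, 0, -0.13], [0.031, 0.018, 0.01, 0, 0, 0, -0.13], [0.031, 0.018, 0.01, 0, 0, 0, -0.13], [0, 0, 0.033, 0, 0, 0, -0.13]])

```text
time_s: 5.53
position: [0.5377, 0.0495, 0.2347]
ee_rot: [0.004, 0.05, 0.999, 0.002]
wrist_force: [2.9, 1.0, 0.4]
width: 0.439
grasp_force: 0.0
```

apply_moves(rows=[[0, 0, 0.033, 0, 0, 0, -0.13], [0, 0, 0.034, 0, 0, 0, -0.13], [0, 0, 0, 0, 0, 0, -0.13], [0, 0, 0, 0, 0, 0, -0.13]])

```text
time_s: 5.87
position: [0.5393, 0.0462, 0.163]
ee_rot: [-0.001, 0.052, 0.999, 0.001]
wrist_force: [0.2, -1.2, 0.6]
width: 0.433
grasp_force: 0.0
```

Run:
```python
from h import *
t=press(0,.072); 
plan([(*t,.1,84,-.13)])
img,d,W=cloud("wrist"); X,Y,Z=W[...,0],W[...,1],W[...,2]
c,s=np.cos(np.radians(PA)),np.sin(np.radians(PA))
px=c*(X-PO[0])+s*(Y-PO[1]); py=-s*(X-PO[0])+c*(Y-PO[1])
def rep(n,k): print(n,k.sum(), k.any() and np.round([px[k].min(),px[k].max(),py[k].min(),py[k].max(),np.median(Z[k])],4))
rep("fin",(Z>.10)&(Z<.125)&(abs(px)<.03)&(py>.05)&(py<.1))
rep("lid",(Z>.085)&(Z<.105)&(abs(px)<.04)&(abs(py)<.035))
```

```text
[[0.0,0.0,0.035,0.1,-0.1,0.0,-0.13],[0.001,0.0,0.036,0.0,-0.1,0.0,-0.13]]
end [0.5381 0.0464 0.1   ]
fin 657 [-0.0168  0.0167  0.0661  0.0775  0.115 ]
lid 2742 [-0.0225  0.0214 -0.022   0.0223  0.0962]
```

apply_moves(rows=[[0, 0, 0.035, 0, 0, 0, -0.13], [0.001, 0, 0.036, 0, 0, 0, -0.13], [0, 0, 0, 0, 0, 0, -1], [0, 0, 0, 0, 0, 0, -1], [0, 0, 0, 0, 0, 0, -1]], newtons=25)

```text
time_s: 6.33
position: [0.5409, 0.046, 0.0955]
ee_rot: [0.002, 0.052, 0.999, 0.001]
wrist_force: [0.2, -0.3, 0.1]
width: 0.268
grasp_force: 0.0
```

apply_moves(rows=[[0, 0, 0, 0, 0, 0, -1], [0, 0.009, 0, 0, 0, 0, -1], [0, 0.009, 0, 0, 0, 0, -1], [0, 0.009, 0, 0, 0, 0, -1], [0, 0.009, 0, 0, 0, 0, -1]])

```text
time_s: 6.75
position: [0.5449, 0.0826, 0.0952]
ee_rot: [0.003, 0.052, 0.999, 0.001]
wrist_force: [3.1, -2.3, 6.2]
width: 0.13
grasp_force: 25.0
```

apply_moves(rows=[[0, 0.008, 0, 0, 0, 0, -1], [0, 0.003, 0, 0, 0, 0, -1], [0, 0, 0, 0, 0, 0, -1], [0, 0, 0, 0, 0, 0, -1]])

```text
time_s: 7.08
position: [0.5458, 0.0905, 0.0951]
ee_rot: [0.003, 0.052, 0.999, -0.001]
wrist_force: [-0.6, -16.2, 8.5]
width: 0.134
grasp_force: 25.0
```

apply_moves(rows=[[0, -0.001, 0, 0, 0, 0, -0.2], [0, 0, 0, 0, 0, 0, -0.2], [0, 0, -0.03, 0, 0, 0, -0.2], [0, 0, -0.03, 0, 0, 0, 0.3], [0, 0, -0.03, 0, 0, 0, 0.6]])

```text
time_s: 7.5
position: [0.5432, 0.0927, 0.1839]
ee_rot: [-0.0, 0.052, 0.999, 0.001]
wrist_force: [1.8, -0.8, -0.1]
width: 0.443
grasp_force: 0.0
```

Run:
```python
from h import *
t=press(0,0); 
plan([(*t,.18,84,.6),(*t,.072,84,.6)])
img,d,W=cloud("wrist"); X,Y,Z=W[...,0],W[...,1],W[...,2]
c,s=np.cos(np.radians(PA)),np.sin(np.radians(PA))
px=c*(X-PO[0])+s*(Y-PO[1]); py=-s*(X-PO[0])+c*(Y-PO[1])
def rep(n,k): print(n,k.sum(), k.any() and np.round([px[k].min(),px[k].max(),py[k].min(),py[k].max(),np.median(Z[k])],4))
rep("fin",(Z>.10)&(Z<.125)&(abs(px)<.03)&(py>.05)&(py<.15))
rep("lid",(Z>.085)&(Z<.105)&(abs(px)<.04)&(abs(py)<.035))
z=np.load("s1.npz")
```

```text
[[0.0,-0.03,0.003,0.0,0.0,0.0,0.6],[0.0,-0.029,0.003,0.1,0.0,0.0,0.6],[0.0,-0.03,0.003,0.0,0.0,0.1,0.6],[0.0,-0.029,0.003,0.0,-0.1,0.0,0.6],[0.0,0.0,0.036,0.0,0.0,0.0,0.6]]
[[0.0,0.0,0.036,0.0,0.0,0.0,0.6],[0.0,-0.001,0.036,0.0,0.0,0.0,0.6]]
end [ 0.5309 -0.0255  0.0717]
fin 557 [-0.0163  0.0175  0.1107  0.1221  0.1149]
lid 2385 [-0.0225  0.0207 -0.0219  0.0225  0.0962]
```

apply_moves(rows=[[0, -0.03, 0.003, 0, 0, 0, 0.6], [0, -0.029, 0.003, 0, 0, 0, 0.6], [0, -0.03, 0.003, 0, 0, 0, 0.6], [0, -0.029, 0.003, 0, 0, 0, 0.6], [0, 0, 0.03, 0, 0, 0, 0.6]])

```text
time_s: 7.97
position: [0.5344, -0.0295, 0.1447]
ee_rot: [0.005, 0.053, 0.999, -0.0]
wrist_force: [1.4, 0.2, 1.1]
width: 0.793
grasp_force: 0.0
```

apply_moves(rows=[[0, 0, 0.015, 0, 0, 0, 0.6], [0, 0, 0, 0, 0, 0, 0.6], [0, 0, 0, 0, 0, 0, 0.6]])

```text
time_s: 8.22
position: [0.5313, -0.0249, 0.1254]
ee_rot: [-0.001, 0.052, 0.999, 0.001]
wrist_force: [0.6, -0.0, -0.1]
width: 0.8
grasp_force: 0.0
```

Run:
```python
from h import *
t=press(0,0); o=arm.get_obs();print(o["position"],o["wrist_force"],o["width"])
plan([(*t,.072,84,.6)])
```

```text
[ 0.53125861 -0.0248698   0.12536595] [ 0.61368077 -0.01897594 -0.0702774 ] 0.7997924817713894
[[0.0,0.0,0.031,0.1,0.0,0.0,0.6],[0.0,0.0,0.03,0.0,-0.1,0.1,0.6]]
end [ 0.5312 -0.0248  0.0724]
```

apply_moves(rows=[[0, 0, 0.031, 0, 0, 0, 0.6], [0, 0, 0.03, 0, 0, 0, 0.6], [0, 0, 0, 0, 0, 0, -1], [0, 0, 0, 0, 0, 0, -1], [0, 0, 0, 0, 0, 0, -1]], newtons=45)

```text
time_s: 8.63
position: [0.5329, -0.0252, 0.0665]
ee_rot: [0.002, 0.052, 0.999, 0.001]
wrist_force: [0.1, 0.8, -0.4]
width: 0.631
grasp_force: 0.0
```

apply_moves(rows=[[0, 0, 0, 0, 0, 0, -1], [0, 0, 0, 0, 0, 0, -1], [0, 0, 0, 0, 0, 0, -1], [0, 0, -0.01, 0, 0, 0, -1], [0, 0, -0.01, 0, 0, 0, -1]])

```text
time_s: 9.05
position: [0.5311, -0.0255, 0.0853]
ee_rot: [-0.0, 0.052, 0.999, 0.001]
wrist_force: [0.2, -0.5, -2.4]
width: 0.476
grasp_force: 45.0
```

Run:
```python
from h import *
BA=5.3
def bk(x,y):
    c,s=np.cos(np.radians(BA)),np.sin(np.radians(BA)); return np.array([.4786+c*x-s*y,.2967+s*x+c*y])
a=press(-.065,0); b=press(-.065,.1); e=bk(-.085,0); o=arm.get_obs();print(o["position"],o["wrist_force"],o["width"],o["grasp_force"],e,bk(0,0),bk(.085,0))
t=press(0,0)
plan([(*t,.122,84,-1),(*a,.122,84,-1),(*b,.122,84,-1),(*e,.122,5.3+90,-1),(*e,.065,95.3,-1)])
```

```text
[ 0.5311292  -0.02545344  0.0852721 ] [ 0.24531688 -0.5226462  -2.36784321] 0.47636682195445995 44.955300092697144 [0.3939634 0.2888485] [0.4786 0.2967] [0.5632366 0.3045515]
[[0.0,0.0,-0.029,0.1,0.0,0.0,-1],[0.033,0.0,0.0,0.0,0.0,0.0,-1],[0.032,0.0,0.0,0.0,0.0,0.0,-1],[0.0,0.033,0.0,0.0,0.0,0.0,-1],[0.0,0.034,0.0,0.0,0.0,0.0,-1]]
[[0.0,0.033,0.0,0.0,0.0,0.0,-1],[0.017,0.033,0.0,0.0,0.0,-1.9,-1],[0.017,0.034,0.0,0.0,0.0,-1.9,-1],[0.015,0.034,0.0,0.0,0.0,-1.8,-1],[0.014,0.034,0.0,0.0,0.0,-1.9,-1]]
[[0.013,0.035,0.0,0.0,0.0,-1.9,-1],[0.011,0.036,0.0,0.0,0.0,-1.9,-1],[0.0,0.0,0.029,0.0,0.0,0.0,-1],[0.0,0.0,0.028,0.0,0.0,0.0,-1]]
end [0.3943 0.289  0.0654]
```

apply_moves(rows=[[0, 0, -0.029, 0, 0, 0, -1], [0.033, 0, 0, 0, 0, 0, -1], [0.032, 0, 0, 0, 0, 0, -1], [0, 0.033, 0, 0, 0, 0, -1], [0, 0.034, 0, 0, 0, 0, -1]])

```text
time_s: 9.47
position: [0.4721, 0.0473, 0.1147]
ee_rot: [-0.0, 0.054, 0.999, 0.001]
wrist_force: [2.2, -0.5, -2.3]
width: 0.48
grasp_force: 45.0
```

apply_moves(rows=[[0, 0.033, 0, 0, 0, 0, -1], [0.017, 0.033, 0, 0, 0, -1.9, -1], [0.017, 0.034, 0, 0, 0, -1.9, -1], [0.015, 0.034, 0, 0, 0, -1.8, -1], [0.014, 0.034, 0, 0, 0, -1.9, -1]])

```text
time_s: 9.88
position: [0.421, 0.2206, 0.115]
ee_rot: [0.001, -0.014, 1.0, 0.001]
wrist_force: [1.1, -0.3, -2.7]
width: 0.478
grasp_force: 45.0
```

apply_moves(rows=[[0.013, 0.035, 0, 0, 0, -1.9, -1], [0.011, 0.036, 0, 0, 0, -1.9, -1], [0, 0, 0, 0, 0, 0, -1], [0, 0, 0, 0, 0, 0, -1]])

```text
time_s: 10.22
position: [0.3939, 0.2905, 0.1149]
ee_rot: [0.001, -0.049, 0.999, 0.001]
wrist_force: [0.3, -0.9, -1.4]
width: 0.477
grasp_force: 45.0
```

```bash
cat >> h.py <<'E'
BA=5.3
def bk(x,y):
    c,s=np.cos(np.radians(BA)),np.sin(np.radians(BA)); return np.array([.4786+c*x-s*y,.2967+s*x+c*y])
E
python3 - <<'E'
from h import *
o=arm.get_obs();print(o["position"],o["wrist_force"],o["width"],o["grasp_force"])
e=bk(-.085,0)
plan([(*e,.065,95.3,-1)])
img,d,W=cloud("wrist"); cv2.imwrite("pics/w2.png",img)
E
```

```text
[0.39389469 0.29049258 0.11488329] [ 0.27951163 -0.92607209 -1.40363215] 0.4771360910231017 44.95539307594299
[[0.0,-0.001,0.029,0.1,0.0,0.1,-1],[0.0,-0.001,0.029,0.0,0.1,0.2,-1]]
end [0.3942 0.2886 0.0649]
```

View pics/w2.png

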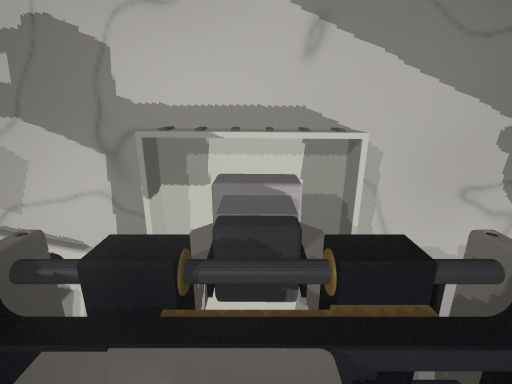

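apply_moves(rows=[[0, 0, 0.027, 0, 0, 0, -1], [0, 0, 0.026, 0, 0, 0, -1], [0, 0, 0.004, 0, 0, 0, -1], [0, 0, 0.002, 0, 0, 0, -1]])

```text
time_s: 10.6
position: [0.3947, 0.2874, 0.0561]
ee_rot: [-0.001, -0.045, 0.999, 0.0]
wrist_force: [-10.0, -5.5, 32.8]
width: 0.478
grasp_force: 45.0
```

apply_moves(rows=[[0, 0, 0.001, 0, 0, 0, -1], [0, 0, 0, 0, 0, 0, -1]])

```text
time_s: 10.77
position: [0.3946, 0.2873, 0.0561]
ee_rot: [-0.0, -0.045, 0.999, 0.0]
wrist_force: [-6.4, -3.1, 17.0]
width: 0.479
grasp_force: 45.0
```

apply_moves(rows=[[0, 0, -0.001, 0, 0, 0, 0.4], [0, 0, 0, 0, 0, 0, 0.4], [0, 0, 0, 0, 0, 0, 0.4], [0, 0, 0, 0, 0, 0, 0.4], [0, 0, -0.02, 0, 0, 0, 0.4]])

```text
time_s: 11.18
position: [0.3931, 0.2876, 0.0726]
ee_rot: [-0.003, -0.046, 0.999, -0.0]
wrist_force: [-0.2, -0.1, -0.7]
width: 0.696
grasp_force: 0.0
```

apply_moves(rows=[[0, 0, -0.035, 0, 0, 0, 0.4], [0, 0, -0.04, 0, 0, 0, 0.4], [0, 0, -0.04, 0, 0, 0, 0.4], [0, 0, -0.04, 0, 0, 0, 0.3], [0, 0, -0.04, 0, 0, 0, 0.2]])

```text
time_s: 11.6
position: [0.3943, 0.2882, 0.272]
ee_rot: [0.0, -0.046, 0.999, 0.001]
wrist_force: [0.5, 1.1, -0.0]
width: 0.627
grasp_force: 0.0
```

Run:
```python
from h import *
img,d,W=cloud("wrist"); X,Y,Z=W[...,0],W[...,1],W[...,2]
b=bk(-.085,0)
k=(Z>.07)&(Z<.1)&(np.hypot(X-b[0],Y-b[1])<.06); print(k.sum(),np.round([X[k].min(),X[k].max(),Y[k].min(),Y[k].max(),np.median(Z[k])],4))
img,d,W=cloud("top"); X,Y,Z=W[...,0],W[...,1],W[...,2]
k=(Z>.16)&(abs(X-.64)<.06)&(abs(Y+.035)<.04); print("lever",k.sum(),k.any() and np.round([X[k].mean(),Y[k].mean(),Z[k].max()],4), Z[k].argmax() if k.any() else 0)
img,d,W=cloud("scene"); X,Y,Z=W[...,0],W[...,1],W[...,2]
k=(Z>.14)&(abs(X-.64)<.06)&(abs(Y+.035)<.04); P=W[k]
for a in np.arange(.14,.29,.02):
    q=P[(P[:,2]>a)&(P[:,2]<a+.02)]
    if len(q): print(round(a,2),len(q),np.round(q.mean(0),4))
t=press(.115,0); t2=press(.115,.06)
plan([(.45,.2,.3,84,.2),(*t,.31,84,0),(*t,.253,84,0)])
```

```text
1205 [0.3692 0.4158 0.2647 0.3102 0.0863]
lever 96 [ 0.6314 -0.0344  0.2757] 23
0.14 26 [ 0.6297 -0.0316  0.1499]
0.16 25 [ 0.6334 -0.0311  0.1713]
0.18 31 [ 0.6358 -0.0318  0.1904]
0.2 56 [ 0.6341 -0.0296  0.2107]
0.22 33 [ 0.6418 -0.0331  0.2287]
0.24 40 [ 0.6482 -0.033   0.2505]
0.26 33 [ 0.6484 -0.0362  0.2664]
[[-0.015,-0.031,-0.006,0.1,0.1,3.8,0.2],[-0.017,-0.03,-0.007,0.1,0.2,3.7,0.2],[-0.02,-0.029,-0.006,0.1,0.1,3.8,0.2],[-0.024,-0.024,-0.001,0.0,0.0,0.0,0],[-0.025,-0.024,-0.001,0.0,0.0,0.0,0]]
[[-0.024,-0.024,-0.001,0.0,0.0,0.0,0],[-0.024,-0.024,-0.001,0.0,0.0,0.0,0],[-0.024,-0.024,-0.002,0.0,0.0,0.0,0],[-0.025,-0.024,-0.001,0.0,0.0,0.0,0],[-0.024,-0.024,-0.001,0.0,0.0,0.0,0]]
[[-0.024,-0.024,-0.001,0.0,0.0,0.0,0],[-0.025,-0.024,-0.001,0.0,0.0,0.0,0],[0.0,0.0,0.029,0.0,0.0,0.0,0],[0.0,0.0,0.028,0.0,0.0,0.0,0]]
end [ 0.6457 -0.0373  0.253 ]
```

apply_moves(rows=[[-0.015, -0.031, -0.008, 0, 0, 3.8, 0.2], [-0.017, -0.03, -0.008, 0, 0, 3.7, 0.2], [-0.02, -0.029, -0.008, 0, 0, 3.8, 0.2], [-0.024, -0.024, 0, 0, 0, 0, 0], [-0.025, -0.024, 0, 0, 0, 0, 0]])

```text
time_s: 12.17
position: [0.493, 0.1454, 0.2927]
ee_rot: [-0.001, 0.052, 0.999, 0.001]
wrist_force: [0.3, 0.1, 0.1]
width: 0.521
grasp_force: 0.0
```

apply_moves(rows=[[-0.024, -0.024, -0.001, 0, 0, 0, 0], [-0.024, -0.024, -0.001, 0, 0, 0, 0], [-0.024, -0.024, -0.002, 0, 0, 0, 0], [-0.025, -0.024, -0.001, 0, 0, 0, 0], [-0.024, -0.024, -0.001, 0, 0, 0, 0]])

```text
time_s: 12.58
position: [0.6011, 0.0133, 0.2974]
ee_rot: [-0.002, 0.052, 0.999, 0.001]
wrist_force: [-0.3, 0.9, 0.3]
width: 0.499
grasp_force: 0.0
```

apply_moves(rows=[[-0.024, -0.024, -0.001, 0, 0, 0, 0], [-0.025, -0.024, -0.001, 0, 0, 0, 0], [0, 0, 0, 0, 0, 0, 0], [0, 0, 0, 0, 0, 0, 0]])

```text
time_s: 12.92
position: [0.6445, -0.0395, 0.2981]
ee_rot: [-0.002, 0.053, 0.999, 0.001]
wrist_force: [-0.5, 0.8, -0.1]
width: 0.501
grasp_force: 0.0
```

Run:
```python
from h import *
t=press(.115,0); o=arm.get_obs(); print(o["position"],o["width"])
plan([(*t,.253,84,0)])
```

```text
[ 0.64448894 -0.03950543  0.29814929] 0.501178572377916
[[0.0,0.001,0.027,0.1,-0.1,-0.1,0],[-0.001,0.001,0.026,0.0,-0.2,0.0,0]]
end [ 0.6455 -0.0375  0.2531]
```

apply_moves(rows=[[0, 0.001, 0.027, 0, 0, 0, 0], [-0.001, 0.001, 0.026, 0, 0, 0, 0], [0, 0, 0, 0, 0, 0, -1], [0, 0, 0, 0, 0, 0, -1], [0, 0, 0, 0, 0, 0, -1]], newtons=15)

```text
time_s: 13.33
position: [0.6457, -0.0351, 0.2498]
ee_rot: [0.001, 0.052, 0.999, 0.001]
wrist_force: [0.5, 1.3, 0.4]
width: 0.33
grasp_force: 0.0
```

apply_moves(rows=[[0, 0, 0, 0, 0, 0, -1], [0, 0, 0, 0, 0, 0, -1], [0, 0, 0, 0, 0, 0, -1]])

```text
time_s: 13.58
position: [0.6459, -0.0387, 0.2505]
ee_rot: [0.001, 0.053, 0.999, -0.002]
wrist_force: [-2.6, -10.2, 2.0]
width: 0.154
grasp_force: 15.0
```

apply_moves(rows=[[0.011, 0, -0.001, 0, 0, 0, -1], [0.011, 0, -0.001, 0, 0, 0, -1], [0.011, 0, 0, 0, 0, 0, -1], [0.011, 0, 0.001, 0, 0, 0, -1], [0.011, 0, 0.002, 0, 0, 0, -1]])

```text
time_s: 14.0
position: [0.5921, -0.0326, 0.25]
ee_rot: [0.003, 0.053, 0.999, -0.001]
wrist_force: [2.1, -8.4, 2.1]
width: 0.15
grasp_force: 15.0
```

Run:
```python
from h import *
o=arm.get_obs(); print(o["position"],o["width"],o["wrist_force"])
p=o["position"]; print(np.hypot((p[0]-PO[0])/.9945-.09,p[2]+.008-.115))
```

```text
[ 0.59205481 -0.03264159  0.25000788] 0.15021982574931908 [ 2.11476272 -8.38316413  2.08396043]
0.14584115967687378
```

apply_moves(rows=[[0.011, -0.002, 0.003, 0, 0, 0, -1], [0.011, 0, 0.004, 0, 0, 0, -1], [0.01, 0, 0.005, 0, 0, 0, -1], [0.01, 0, 0.006, 0, 0, 0, -1], [0.009, 0, 0.007, 0, 0, 0, -1]])

```text
time_s: 14.42
position: [0.5405, -0.0269, 0.2259]
ee_rot: [0.003, 0.052, 0.999, 0.0]
wrist_force: [-4.5, 1.6, 11.6]
width: 0.152
grasp_force: 15.0
```

apply_moves(rows=[[0.009, 0, 0.008, 0, 0, 0, -1], [0.009, 0, 0.008, 0, 0, 0, -1], [0.007, 0, 0.008, 0, 0, 0, -1], [0.007, 0, 0.009, 0, 0, 0, -1], [0.007, 0, 0.01, 0, 0, 0, -1]])

```text
time_s: 14.83
position: [0.5013, -0.0224, 0.1814]
ee_rot: [0.002, 0.052, 0.999, 0.001]
wrist_force: [-0.9, 1.3, 3.9]
width: 0.15
grasp_force: 15.0
```

Run:
```python
from h import *
o=arm.get_obs(); print(o["position"],o["width"],o["wrist_force"])
p=o["position"]; x=(p[0]-PO[0])/.9945-.09;z=p[2]+.008-.115; print(np.hypot(x,z),np.arctan2(z,-x))
r=np.hypot(x,z); th=np.linspace(np.arctan2(z,-x),0,8); 
print(np.round(np.diff(r*np.cos(th)),3),np.round(-np.diff(r*np.sin(th)),3))
```

```text
[ 0.50134984 -0.02241357  0.18140887] 0.14997928880358607 [-0.91056393  1.30319684  3.94314949]
0.14103938004705066 0.5557436106555441
[0.006 0.005 0.004 0.003 0.002 0.001 0.   ] [0.01  0.01  0.01  0.011 0.011 0.011 0.011]
```

apply_moves(rows=[[0.006, 0, 0.01, 0, 0, 0, -1], [0.005, 0, 0.01, 0, 0, 0, -1], [0.004, 0, 0.01, 0, 0, 0, -1], [0.003, 0, 0.011, 0, 0, 0, -1], [0.002, 0, 0.011, 0, 0, 0, -1]])

```text
time_s: 15.25
position: [0.4815, -0.0201, 0.1285]
ee_rot: [0.001, 0.052, 0.999, 0.001]
wrist_force: [-2.1, 1.3, 2.3]
width: 0.156
grasp_force: 15.0
```

apply_moves(rows=[[0.001, 0, 0.011, 0, 0, 0, -1], [0, 0, 0.009, 0, 0, 0, -1], [0, 0, 0.004, 0, 0, 0, -1], [0, 0, 0, 0, 0, 0, -1]])

```text
time_s: 15.58
position: [0.4801, -0.02, 0.1036]
ee_rot: [-0.0, 0.052, 0.999, 0.001]
wrist_force: [-2.7, 1.6, -1.1]
width: 0.153
grasp_force: 15.0
```

apply_moves(rows=[[0, 0, 0.004, 0, 0, 0, -1], [0, 0, 0.004, 0, 0, 0, -1], [0, 0, 0, 0, 0, 0, -1]])

```text
time_s: 15.83
position: [0.4822, -0.0202, 0.0975]
ee_rot: [0.003, 0.052, 0.999, 0.001]
wrist_force: [-1.2, 2.5, 11.5]
width: 0.153
grasp_force: 15.0
```

apply_moves(rows=[[0, 0, 0, 0, 0, 0, 0], [0, 0, 0, 0, 0, 0, 0], [0, 0, 0, 0, 0, 0, 0], [0, 0, -0.035, 0, 0, 0, 0], [0, 0, -0.04, 0, 0, 0, 0]])

```text
time_s: 16.25
position: [0.4788, -0.0202, 0.1691]
ee_rot: [-0.003, 0.052, 0.999, 0.001]
wrist_force: [1.2, -0.9, 0.3]
width: 0.463
grasp_force: 0.0
```

apply_moves(rows=[[0, 0, 0, 0, 0, 0, -1], [0, 0, 0, 0, 0, 0, -1], [0, 0, 0, 0, 0, 0, -1], [0, 0, 0, 0, 0, 0, -1]])

```text
time_s: 16.58
position: [0.4797, -0.0203, 0.1693]
ee_rot: [-0.001, 0.052, 0.999, 0.001]
wrist_force: [0.4, -0.2, 0.6]
width: 0.258
grasp_force: 0.0
```

Run:
```python
from h import *
img,d,W=cloud("wrist"); X,Y,Z=W[...,0],W[...,1],W[...,2]
c,s=np.cos(np.radians(PA)),np.sin(np.radians(PA))
px=c*(X-PO[0])+s*(Y-PO[1]); py=-s*(X-PO[0])+c*(Y-PO[1])
m=(Z>.09)&(Z<.15)&(abs(py)<.005)
for a in np.arange(-.07,.07,.015):
    k=m&(px>a)&(px<a+.015)
    if k.any(): print(round(a,3),k.sum(),np.round(np.median(Z[k]),4))
o=arm.get_obs();print(o["position"],o["width"])
k=(Z>.10)&(Z<.125)&(abs(px)<.03)&(py>.09)&(py<.15)
if k.any(): print("fin",py[k].min(),py[k].max())
```

```text
-0.07 305 0.1267
-0.055 235 0.1272
-0.04 193 0.1253
-0.025 149 0.1245
0.005 127 0.1245
0.02 178 0.1245
0.035 5 0.1238
[ 0.47963658 -0.02028106  0.1692227 ] 0.2155524560089331
fin 0.11300428273985043 0.1222588633732619
```

apply_moves(rows=[[0, 0, 0, 0, 0, 0, -1], [0, 0, 0, 0, 0, 0, -1], [0, 0, 0.02, 0, 0, 0, -1], [0, 0, 0.008, 0, 0, 0, -1], [0, 0, 0.003, 0, 0, 0, -1]])

```text
time_s: 17.05
position: [0.4793, -0.0201, 0.1378]
ee_rot: [-0.002, 0.052, 0.999, 0.001]
wrist_force: [-0.4, -0.2, 0.1]
width: 0.006
grasp_force: 0.0
```

apply_moves(rows=[[0, 0, 0.003, 0, 0, 0, -1], [0, 0, 0.002, 0, 0, 0, -1]])

```text
time_s: 17.22
position: [0.4797, -0.0202, 0.1365]
ee_rot: [-0.001, 0.052, 0.999, 0.001]
wrist_force: [-14.9, 1.8, 38.5]
width: 0.008
grasp_force: 19.4
```

apply_moves(rows=[[0, 0, -0.01, 0, 0, 0, -1], [0, 0, -0.03, 0, 0, 0, 0.6], [0, 0, -0.04, 0, 0, 0, 0.6], [0, 0, -0.03, 0, 0, 0, 0.6], [0, 0, 0, 0, 0, 0, 0.6]])

```text
time_s: 17.63
position: [0.4833, -0.021, 0.251]
ee_rot: [0.006, 0.052, 0.999, 0.0]
wrist_force: [0.2, -0.3, 0.2]
width: 0.244
grasp_force: 0.0
```

```bash
cat >> h.py <<'E'
def tins(W,zl=.075,zh=.097):
    X,Y,Z=W[...,0],W[...,1],W[...,2]
    m=((Z>zl)&(Z<zh)&(X>.3)&(X<.7)&((Y<-.2)|(Y>.15))&(Y>-.5)&(Y<.5)).astype(np.uint8)
    n,l,s,c=cv2.connectedComponentsWithStats(m)
    for i in range(1,n):
        if s[i,4]<60: continue
        p=W[l==i]; r=cv2.minAreaRect(p[:,:2].astype(np.float32)*1000)
        print(s[i,4],np.round(p.mean(0),4),[np.round(q,1) for q in r])
E
python3 - <<'E'
from h import *
img,d,W=cloud("top"); tins(W); cv2.imwrite("pics/top2.png",cv2.resize(img[120:280,120:400],(800,457)))
E
```

```text
155 [ 0.5326 -0.3229  0.0847] [array([ 533.1, -323.8]), array([44.5, 43.1]), np.float64(87.1)]
159 [ 0.4053 -0.3401  0.0845] [array([ 404.9, -340.9]), array([43.6, 42.9]), np.float64(9.6)]
160 [0.3925 0.2886 0.0852] [array([392.6, 289.7]), array([43.2, 44.2]), np.float64(5.6)]
```

View pics/top2.png

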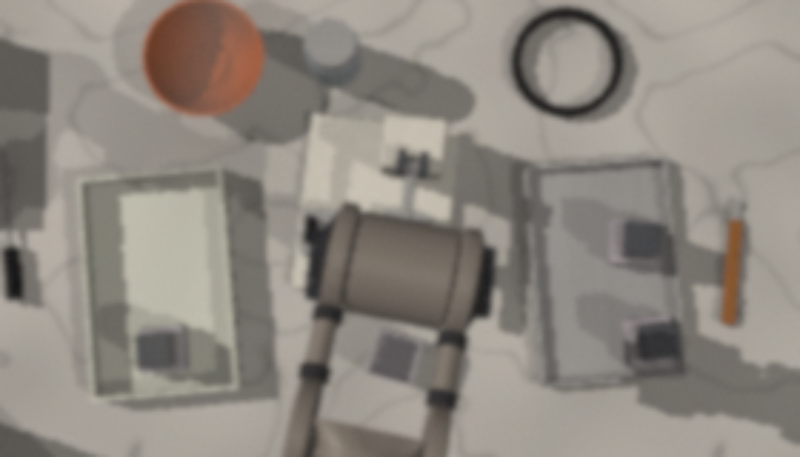

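Run:
```python
from h import *
plan([(.533,-.3235,.2,87,.6)])
```

```text
[[-0.009,-0.033,0.006,0.0,0.1,-0.3,0.6],[-0.009,-0.033,0.007,0.0,0.0,-0.4,0.6],[-0.009,-0.033,0.006,0.0,0.1,-0.3,0.6],[-0.008,-0.033,0.006,0.0,0.0,-0.3,0.6],[-0.009,-0.033,0.006,0.0,0.1,-0.3,0.6]]
[[-0.008,-0.033,0.006,0.0,0.0,-0.4,0.6],[-0.008,-0.033,0.007,0.0,0.1,-0.3,0.6],[-0.007,-0.033,0.006,0.0,0.0,-0.3,0.6],[-0.008,-0.034,0.006,0.0,0.1,-0.4,0.6]]
end [ 0.5329 -0.3239  0.2001]
```

apply_moves(rows=[[-0.009, -0.033, 0.006, 0, 0, -0.3, 0.6], [-0.009, -0.033, 0.007, 0, 0, -0.4, 0.6], [-0.009, -0.033, 0.006, 0, 0, -0.3, 0.6], [-0.008, -0.033, 0.006, 0, 0, -0.3, 0.6], [-0.009, -0.033, 0.006, 0, 0, -0.3, 0.6]])

```text
time_s: 18.1
position: [0.5083, -0.19, 0.2118]
ee_rot: [-0.001, 0.038, 0.999, 0.001]
wrist_force: [0.5, -0.7, 0.2]
width: 0.654
grasp_force: 0.0
```

apply_moves(rows=[[-0.008, -0.033, 0.006, 0, 0, -0.4, 0.6], [-0.008, -0.033, 0.007, 0, 0, -0.3, 0.6], [-0.007, -0.033, 0.006, 0, 0, -0.3, 0.6], [-0.008, -0.034, 0.006, 0, 0, -0.4, 0.6], [0, 0, 0, 0, 0, 0, 0.6]])

```text
time_s: 18.52
position: [0.5299, -0.3288, 0.1844]
ee_rot: [-0.001, 0.028, 1.0, 0.001]
wrist_force: [-0.2, 0.6, 0.7]
width: 0.798
grasp_force: 0.0
```

apply_moves(rows=[[0, 0, 0, 0, 0, 0, 0.6], [0, 0, 0, 0, 0, 0, 0.6]])

```text
time_s: 18.68
position: [0.5304, -0.3228, 0.1868]
ee_rot: [-0.001, 0.026, 1.0, 0.002]
wrist_force: [-0.7, -0.5, 0.3]
width: 0.799
grasp_force: 0.0
```

Run:
```python
from h import *
o=arm.get_obs(); print(o["position"],o["width"])
img,d,W=cloud("wrist"); tins(W,.08,.095)
plan([(.533,-.3235,.063,87,.6)])
```

```text
[ 0.53039677 -0.32280707  0.18676686] 0.7988850327525676
3027 [ 0.4054 -0.3442  0.0861] [array([ 405.4, -344.5]), array([44.1, 44. ]), np.float64(7.8)]
1942 [ 0.5314 -0.3263  0.0862] [array([ 532.5, -326.5]), array([43.8, 43.3]), np.float64(86.9)]
[[-0.001,0.0,0.033,0.0,0.0,0.0,0.6],[0.0,-0.001,0.033,0.1,0.0,0.0,0.6],[-0.001,0.0,0.033,0.0,0.0,0.0,0.6],[0.0,0.0,0.033,0.1,0.0,0.1,0.6]]
end [ 0.5325 -0.3232  0.0634]
```

apply_moves(rows=[[-0.001, -0.002, 0.033, 0, 0, 0, 0.6], [-0.001, 0, 0.033, 0, 0, 0, 0.6], [0, 0, 0.033, 0, 0, 0, 0.6], [0, 0, 0.023, 0, 0, 0, 0.6], [0, 0, 0, 0, 0, 0, -1]], newtons=45)

```text
time_s: 19.15
position: [0.5305, -0.3218, 0.0613]
ee_rot: [-0.004, 0.025, 1.0, 0.004]
wrist_force: [-0.6, 0.3, 0.1]
width: 0.768
grasp_force: 0.0
```

apply_moves(rows=[[0, 0, 0, 0, 0, 0, -1], [0, 0, 0, 0, 0, 0, -1], [0, 0, 0, 0, 0, 0, -1], [0, 0, 0, 0, 0, 0, -1], [0, 0, 0, 0, 0, 0, -1]])

```text
time_s: 19.57
position: [0.5338, -0.3261, 0.0681]
ee_rot: [0.002, 0.026, 1.0, -0.0]
wrist_force: [0.5, 0.2, 6.6]
width: 0.476
grasp_force: 45.0
```

apply_moves(rows=[[0, 0, -0.02, 0, 0, 0, -1], [0, 0, -0.02, 0, 0, 0, -1], [0, 0, 0, 0, 0, 0, -1]])

```text
time_s: 19.82
position: [0.5346, -0.3269, 0.1101]
ee_rot: [0.003, 0.026, 1.0, -0.001]
wrist_force: [0.7, -0.7, -1.0]
width: 0.475
grasp_force: 45.0
```

Run:
```python
from h import *
o=arm.get_obs(); print(o["position"],o["width"],o["wrist_force"])
e=bk(.085,0); plan([(.40,-.09,.143,84,-1),(.40,.03,.143,84,-1),(*e,.143,95.3,-1)])
```

```text
[ 0.53455956 -0.32685146  0.11010977] 0.474575130308914 [ 0.71756093 -0.73038539 -1.0134942 ]
[[0.018,0.029,-0.003,0.0,0.0,0.4,-1],[0.019,0.028,-0.004,0.0,0.1,0.4,-1],[0.019,0.029,-0.003,0.0,0.0,0.3,-1],[0.018,0.028,-0.003,-0.1,0.1,0.4,-1],[0.019,0.028,-0.003,0.0,0.0,0.4,-1]]
[[0.02,0.028,-0.003,0.0,0.1,0.4,-1],[0.019,0.028,-0.004,0.0,0.0,0.4,-1],[0.02,0.028,-0.003,0.0,0.1,0.3,-1],[0.003,0.03,0.0,0.0,0.0,0.0,-1],[0.003,0.03,0.0,0.0,0.0,0.0,-1]]
[[0.003,0.03,0.0,0.0,0.0,0.0,-1],[0.003,0.029,0.0,0.0,0.0,0.0,-1],[-0.015,0.032,0.0,0.0,0.0,-1.3,-1],[-0.015,0.032,0.0,0.0,0.0,-1.2,-1],[-0.017,0.032,0.0,0.0,0.0,-1.3,-1]]
[[-0.017,0.031,0.0,0.0,0.0,-1.2,-1],[-0.017,0.031,0.0,0.0,0.0,-1.3,-1],[-0.018,0.03,0.0,0.0,0.0,-1.2,-1],[-0.019,0.03,0.0,0.0,0.0,-1.3,-1],[-0.02,0.03,0.0,0.0,0.0,-1.2,-1]]
[[-0.02,0.029,0.0,0.0,-0.1,-1.3,-1]]
end [0.5631 0.3044 0.143 ]
```

apply_moves(rows=[[0.018, 0.029, -0.006, 0, 0, 0.4, -1], [0.019, 0.028, -0.006, 0, 0, 0.4, -1], [0.019, 0.029, -0.006, 0, 0, 0.3, -1], [0.018, 0.028, -0.006, 0, 0, 0.4, -1], [0.019, 0.028, -0.003, 0, 0, 0.4, -1]])

```text
time_s: 20.23
position: [0.4482, -0.1765, 0.1331]
ee_rot: [0.0, 0.043, 0.999, 0.001]
wrist_force: [0.9, -0.9, -2.2]
width: 0.471
grasp_force: 45.0
```

apply_moves(rows=[[0.02, 0.028, 0, 0, 0, 0.4, -1], [0.019, 0.028, 0, 0, 0, 0.4, -1], [0.02, 0.028, 0, 0, 0, 0.3, -1], [0, 0, 0, 0, 0, 0, -1]])

```text
time_s: 20.57
position: [0.3934, -0.084, 0.1323]
ee_rot: [-0.003, 0.051, 0.999, 0.003]
wrist_force: [-0.8, 0.8, -2.3]
width: 0.472
grasp_force: 45.0
```

apply_moves(rows=[[0.003, 0.03, 0, 0, 0, 0, -1], [0.003, 0.03, 0, 0, 0, 0, -1], [0.003, 0.03, 0, 0, 0, 0, -1], [0.003, 0.029, 0, 0, 0, 0, -1], [-0.015, 0.032, 0, 0, 0, -1.3, -1]])

```text
time_s: 20.98
position: [0.4138, 0.0624, 0.1329]
ee_rot: [-0.002, 0.041, 0.999, 0.001]
wrist_force: [0.3, -1.4, -2.7]
width: 0.474
grasp_force: 45.0
```

apply_moves(rows=[[-0.015, 0.032, 0, 0, 0, -1.2, -1], [-0.017, 0.032, 0, 0, 0, -1.3, -1], [-0.017, 0.031, 0, 0, 0, -1.2, -1], [-0.017, 0.031, 0, 0, 0, -1.3, -1], [-0.018, 0.03, 0, 0, 0, -1.2, -1]])

```text
time_s: 21.4
position: [0.5072, 0.2155, 0.1332]
ee_rot: [-0.0, -0.014, 1.0, 0.001]
wrist_force: [1.0, -0.8, -2.7]
width: 0.479
grasp_force: 45.0
```

apply_moves(rows=[[-0.019, 0.03, 0, 0, 0, -1.3, -1], [-0.02, 0.03, 0, 0, 0, -1.2, -1], [-0.02, 0.029, 0, 0, 0, -1.3, -1], [0, 0, 0, 0, 0, 0, -1], [0, 0, 0, 0, 0, 0, -1]])

```text
time_s: 21.82
position: [0.5614, 0.3068, 0.1323]
ee_rot: [-0.0, -0.048, 0.999, 0.001]
wrist_force: [-1.0, -0.3, -2.3]
width: 0.479
grasp_force: 45.0
```

Run:
```python
from h import *
o=arm.get_obs(); print(o["position"],o["width"],o["wrist_force"])
e=bk(.085,0); plan([(*e,.08,95.3,-1)])
img,d,W=cloud("wrist"); cv2.imwrite("pics/w3.png",img); tins(W,.08,.095)
```

```text
[0.56137451 0.30678154 0.13231572] 0.47917099490186715 [-0.96420576 -0.26717275 -2.33482591]
[[-0.001,-0.001,0.03,0.0,0.0,0.1,-1],[-0.001,-0.001,0.03,0.1,-0.1,0.0,-1]]
end [0.5635 0.3051 0.0803]
384 [0.5308 0.3035 0.0877] [array([531.1, 303.7]), array([ 1.5, 58.3]), np.float64(5.5)]
```

View pics/w3.png

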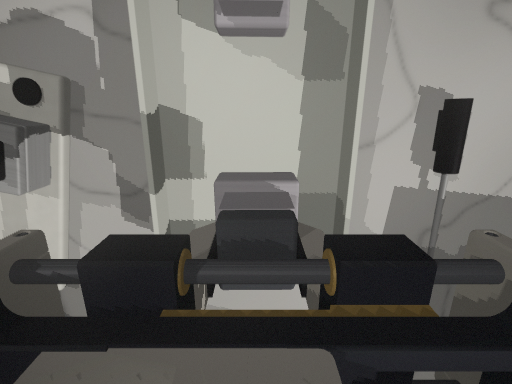

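apply_moves(rows=[[-0.001, -0.001, 0.03, 0, 0, 0, -1], [0, -0.001, 0.029, 0, 0, 0, -1], [0, 0, 0.003, 0, 0, 0, -1], [0, 0, 0.002, 0, 0, 0, -1], [0, 0, 0, 0, 0, 0, -1]])

```text
time_s: 22.28
position: [0.5627, 0.3032, 0.0707]
ee_rot: [0.0, -0.046, 0.999, 0.001]
wrist_force: [-0.8, 0.6, -0.4]
width: 0.477
grasp_force: 45.0
```

apply_moves(rows=[[0, 0, 0.002, 0, 0, 0, -1], [0, 0, 0.001, 0, 0, 0, -1], [0, 0, 0, 0, 0, 0, -1]])

```text
time_s: 22.53
position: [0.5631, 0.304, 0.068]
ee_rot: [0.001, -0.047, 0.999, 0.001]
wrist_force: [-0.6, -0.6, -1.0]
width: 0.475
grasp_force: 45.0
```

apply_moves(rows=[[0, 0, 0.002, 0, 0, 0, -1], [0, 0, 0, 0, 0, 0, -1]])

```text
time_s: 22.7
position: [0.5634, 0.304, 0.0679]
ee_rot: [0.002, -0.047, 0.999, 0.001]
wrist_force: [-2.1, -2.0, 10.6]
width: 0.476
grasp_force: 45.0
```

Contact. Release and go back for the last tin.

apply_moves(rows=[[0, 0, 0, 0, 0, 0, 0.4], [0, 0, 0, 0, 0, 0, 0.4], [0, 0, 0, 0, 0, 0, 0.4], [0, 0, 0, 0, 0, 0, 0.4], [0, 0, -0.02, 0, 0, 0, 0.4]])

```text
time_s: 23.12
position: [0.5604, 0.3029, 0.0814]
ee_rot: [-0.003, -0.047, 0.999, -0.0]
wrist_force: [0.3, -0.6, -0.0]
width: 0.701
grasp_force: 0.0
```

apply_moves(rows=[[0, 0, -0.035, 0, 0, 0, 0.6], [0, 0, -0.04, 0, 0, 0, 0.6], [0, 0, -0.04, 0, 0, 0, 0.6], [0, 0, -0.04, 0, 0, 0, 0.6]])

```text
time_s: 23.45
position: [0.5622, 0.3035, 0.2417]
ee_rot: [-0.0, -0.047, 0.999, 0.001]
wrist_force: [1.5, -0.0, 0.0]
width: 0.796
grasp_force: 0.0
```

Run:
```python
from h import *
img,d,W=cloud("top"); tins(W)
img,d,W=cloud("wrist"); tins(W,.08,.095)
plan([(.46,.05,.255,95,.6),(.405,-.342,.2,99,.6)])
```

```text
159 [ 0.4054 -0.3399  0.0846] [array([ 405.1, -341. ]), array([43.8, 44.5]), np.float64(8.3)]
100 [0.3905 0.2807 0.0851] [array([392.7, 286. ]), array([43.3, 38.1]), np.float64(6.4)]
1424 [0.4012 0.2879 0.086 ] [array([400.8, 288.1]), array([28.5, 43.7]), np.float64(5.3)]
1311 [0.5618 0.3038 0.0862] [array([562.7, 303.7]), array([43.3, 43.3]), np.float64(5.8)]
[[0.016,-0.03,0.0,0.0,0.1,0.0,0.6],[0.016,-0.031,0.0,0.1,0.1,0.1,0.6],[0.016,-0.03,-0.001,0.0,0.1,0.0,0.6],[0.016,-0.031,0.0,0.1,0.1,0.1,0.6],[0.016,-0.031,0.0,0.0,0.1,0.0,0.6]]
[[0.016,-0.03,0.0,0.0,0.1,0.1,0.6],[0.016,-0.031,0.0,0.1,0.1,0.0,0.6],[0.016,-0.03,0.0,0.0,0.1,0.0,0.6],[0.008,-0.035,0.005,0.0,0.0,-0.4,0.6],[0.008,-0.035,0.005,0.0,0.0,-0.3,0.6]]
[[0.009,-0.035,0.005,0.0,0.0,-0.4,0.6],[0.009,-0.035,0.005,0.0,0.0,-0.3,0.6],[0.009,-0.035,0.005,0.0,0.0,-0.4,0.6],[0.009,-0.035,0.005,0.0,0.0,-0.4,0.6],[0.009,-0.034,0.005,0.0,0.0,-0.3,0.6]]
[[0.01,-0.035,0.005,0.0,0.0,-0.4,0.6],[0.01,-0.035,0.005,0.0,0.0,-0.3,0.6],[0.01,-0.034,0.005,0.0,0.0,-0.4,0.6],[0.01,-0.035,0.005,0.0,0.0,-0.4,0.6]]
end [ 0.4053 -0.3422  0.2002]
```

apply_moves(rows=[[0.016, -0.03, 0, 0, 0, 0, 0.6], [0.016, -0.031, 0, 0, 0, 0.1, 0.6], [0.016, -0.03, -0.001, 0, 0, 0, 0.6], [0.016, -0.031, 0, 0, 0, 0.1, 0.6], [0.016, -0.031, 0, 0, 0, 0, 0.6]])

```text
time_s: 23.97
position: [0.4959, 0.1427, 0.2402]
ee_rot: [-0.0, -0.045, 0.999, 0.001]
wrist_force: [1.1, -0.6, -0.3]
width: 0.799
grasp_force: 0.0
```

apply_moves(rows=[[0.016, -0.03, 0, 0, 0, 0.1, 0.6], [0.016, -0.031, 0, 0, 0, 0, 0.6], [0.016, -0.03, 0, 0, 0, 0, 0.6], [0.008, -0.035, 0.005, 0, 0, -0.4, 0.6], [0.008, -0.035, 0.005, 0, 0, -0.3, 0.6]])

```text
time_s: 24.38
position: [0.4468, -0.0233, 0.2304]
ee_rot: [0.001, -0.051, 0.999, 0.001]
wrist_force: [1.4, -0.5, 1.0]
width: 0.804
grasp_force: 0.0
```

apply_moves(rows=[[0.009, -0.035, 0.005, 0, 0, -0.4, 0.6], [0.009, -0.035, 0.005, 0, 0, -0.3, 0.6], [0.009, -0.035, 0.005, 0, 0, -0.4, 0.6], [0.009, -0.035, 0.005, 0, 0, -0.4, 0.6], [0.009, -0.034, 0.005, 0, 0, -0.3, 0.6]])

```text
time_s: 24.8
position: [0.4218, -0.2018, 0.2046]
ee_rot: [0.0, -0.066, 0.998, 0.001]
wrist_force: [1.0, 0.2, -0.4]
width: 0.8
grasp_force: 0.0
```

apply_moves(rows=[[0.01, -0.035, 0.005, 0, 0, -0.4, 0.6], [0.01, -0.035, 0.005, 0, 0, -0.3, 0.6], [0.01, -0.034, 0.005, 0, 0, -0.4, 0.6], [0.01, -0.035, 0.005, 0, 0, -0.4, 0.6], [0, 0, 0, 0, 0, 0, 0.6]])

```text
time_s: 25.22
position: [0.4011, -0.3487, 0.1833]
ee_rot: [-0.0, -0.077, 0.997, 0.0]
wrist_force: [-0.6, -0.1, -0.5]
width: 0.801
grasp_force: 0.0
```

apply_moves(rows=[[0, 0, 0, 0, 0, 0, 0.6], [0, 0, 0, 0, 0, 0, 0.6]])

```text
time_s: 25.38
position: [0.4022, -0.3426, 0.1843]
ee_rot: [-0.0, -0.078, 0.997, 0.002]
wrist_force: [0.5, -0.7, 0.1]
width: 0.802
grasp_force: 0.0
```

Run:
```python
from h import *
o=arm.get_obs(); print(o["position"],o["width"])
img,d,W=cloud("wrist"); tins(W,.08,.095)
plan([(.405,-.343,.063,98.5,.6)])
```

```text
[ 0.40221668 -0.34264454  0.18433339] 0.8015371484510069
1993 [ 0.4034 -0.3447  0.0861] [array([ 404.9, -344.6]), array([44., 44.]), np.float64(7.9)]
[[-0.001,0.0,0.032,0.0,0.0,0.1,0.6],[0.0,-0.001,0.033,0.1,0.0,0.2,0.6],[-0.001,0.0,0.032,0.0,0.0,0.1,0.6],[0.0,0.0,0.033,0.1,0.0,0.2,0.6]]
end [ 0.4046 -0.3426  0.0627]
```

apply_moves(rows=[[-0.001, -0.002, 0.032, 0, 0, 0.1, 0.6], [0, 0, 0.033, 0, 0, 0.2, 0.6], [-0.001, 0, 0.032, 0, 0, 0.1, 0.6], [0, 0, 0.032, 0, 0, 0.1, 0.6], [0, 0, 0, 0, 0, 0, -1]], newtons=45)

```text
time_s: 25.85
position: [0.4028, -0.3404, 0.0511]
ee_rot: [-0.003, -0.075, 0.997, 0.005]
wrist_force: [-0.9, 1.1, 0.1]
width: 0.765
grasp_force: 0.0
```

apply_moves(rows=[[0, 0, 0, 0, 0, 0, -1], [0, 0, 0, 0, 0, 0, -1], [0, 0, 0, 0, 0, 0, -1], [0, 0, 0, 0, 0, 0, -1], [0, 0, 0, 0, 0, 0, -1]])

```text
time_s: 26.27
position: [0.4057, -0.3452, 0.058]
ee_rot: [0.001, -0.074, 0.997, -0.0]
wrist_force: [-0.2, 2.4, 7.6]
width: 0.471
grasp_force: 45.0
```

apply_moves(rows=[[0, 0, -0.02, 0, 0, 0, -1], [0, 0, -0.02, 0, 0, 0, -1], [0, 0, -0.02, 0, 0, 0, -1], [0, 0, 0, 0, 0, 0, -1]])

```text
time_s: 26.6
position: [0.4063, -0.3465, 0.1201]
ee_rot: [0.003, -0.074, 0.997, -0.002]
wrist_force: [1.1, -0.2, -2.0]
width: 0.476
grasp_force: 45.0
```

Run:
```python
from h import *
o=arm.get_obs(); print(o["position"],o["width"],o["wrist_force"])
e=bk(0,0); plan([(.40,-.09,.135,96,-1),(.40,.03,.135,96,-1),(*e,.135,95.3,-1)])
```

```text
[ 0.40632946 -0.34654394  0.12005484] 0.4763148033230613 [ 1.10857343 -0.23637448 -2.00995201]
[[-0.005,0.036,-0.001,0.0,0.0,0.4,-1],[-0.004,0.037,-0.001,-0.1,0.1,0.3,-1],[-0.004,0.036,-0.001,0.0,0.0,0.4,-1],[-0.004,0.037,-0.001,-0.1,0.1,0.3,-1],[-0.003,0.036,-0.002,0.0,0.0,0.4,-1]]
[[-0.004,0.037,-0.001,0.0,0.0,0.4,-1],[-0.003,0.036,-0.001,-0.1,0.1,0.3,-1],[-0.003,0.03,0.0,0.0,0.0,0.0,-1],[-0.003,0.03,0.0,0.0,0.0,0.0,-1],[-0.003,0.03,0.0,0.0,0.0,0.0,-1]]
[[-0.004,0.029,0.0,0.0,0.0,0.0,-1],[-0.013,0.032,0.0,0.0,0.0,0.1,-1],[-0.013,0.032,0.0,0.0,0.0,0.1,-1],[-0.014,0.033,0.0,0.0,0.0,0.1,-1],[-0.013,0.032,0.0,0.0,0.0,0.1,-1]]
[[-0.013,0.032,0.0,0.0,0.0,0.1,-1],[-0.013,0.032,0.0,0.0,0.0,0.1,-1],[-0.012,0.033,0.001,0.0,0.0,0.0,-1],[-0.013,0.032,0.0,0.0,0.0,0.1,-1]]
end [0.4783 0.2966 0.1346]
```

apply_moves(rows=[[-0.005, 0.036, -0.003, 0, 0, 0.4, -1], [-0.004, 0.037, -0.003, 0, 0, 0.3, -1], [-0.004, 0.036, -0.001, 0, 0, 0.4, -1], [-0.004, 0.037, 0, 0, 0, 0.3, -1], [-0.003, 0.036, 0, 0, 0, 0.4, -1]])

```text
time_s: 27.02
position: [0.3992, -0.16, 0.1228]
ee_rot: [0.0, -0.058, 0.998, 0.001]
wrist_force: [0.7, 1.0, -3.5]
width: 0.476
grasp_force: 45.0
```

apply_moves(rows=[[-0.004, 0.037, 0, 0, 0, 0.4, -1], [-0.003, 0.036, 0, 0, 0, 0.3, -1], [0, 0, 0, 0, 0, 0, -1]])

```text
time_s: 27.27
position: [0.3964, -0.0829, 0.1227]
ee_rot: [-0.001, -0.054, 0.999, 0.002]
wrist_force: [-2.5, -0.3, -3.5]
width: 0.474
grasp_force: 45.0
```

apply_moves(rows=[[-0.003, 0.03, -0.002, 0, 0, 0, -1], [-0.003, 0.03, 0, 0, 0, 0, -1], [-0.003, 0.03, 0, 0, 0, 0, -1], [-0.004, 0.029, 0, 0, 0, 0, -1], [-0.013, 0.032, 0, 0, 0, 0.1, -1]])

```text
time_s: 27.68
position: [0.4067, 0.0655, 0.1252]
ee_rot: [-0.001, -0.051, 0.999, 0.001]
wrist_force: [0.3, -0.2, -3.2]
width: 0.474
grasp_force: 45.0
```

apply_moves(rows=[[-0.013, 0.032, 0, 0, 0, 0.1, -1], [-0.014, 0.033, 0, 0, 0, 0.1, -1], [-0.013, 0.032, 0, 0, 0, 0.1, -1], [-0.013, 0.032, 0, 0, 0, 0.1, -1], [-0.013, 0.032, 0, 0, 0, 0.1, -1]])

```text
time_s: 28.1
position: [0.4579, 0.2329, 0.1254]
ee_rot: [0.0, -0.047, 0.999, 0.001]
wrist_force: [1.5, -0.5, -2.5]
width: 0.475
grasp_force: 45.0
```

apply_moves(rows=[[-0.012, 0.033, 0, 0, 0, 0, -1], [-0.013, 0.032, 0, 0, 0, 0, -1], [0, 0, 0, 0, 0, 0, -1], [0, 0, 0, 0, 0, 0, -1]])

```text
time_s: 28.43
position: [0.4764, 0.2996, 0.1249]
ee_rot: [-0.0, -0.049, 0.999, 0.001]
wrist_force: [0.4, -0.6, -3.1]
width: 0.476
grasp_force: 45.0
```

Run:
```python
from h import *
o=arm.get_obs(); print(o["position"],o["width"],o["wrist_force"])
e=bk(0,0); plan([(*e,.08,95.3,-1)])
img,d,W=cloud("wrist"); cv2.imwrite("pics/w4.png",img)
```

```text
[0.47642145 0.29963285 0.12494757] 0.4764127812836449 [ 0.42384049 -0.64697867 -3.06455953]
[[-0.001,-0.002,0.026,0.0,0.0,0.1,-1],[-0.001,-0.001,0.027,0.1,0.0,0.2,-1]]
end [0.4787 0.2969 0.0799]
```

View pics/w4.png

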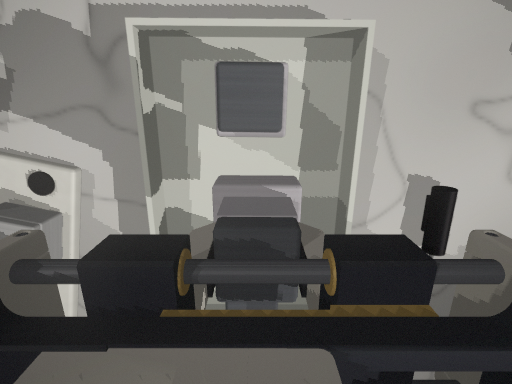

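apply_moves(rows=[[-0.001, -0.001, 0.03, 0, 0, 0, -1], [0, -0.001, 0.03, 0, 0, 0, -1], [0, 0, 0.005, 0, 0, 0, -1], [0, 0, 0.001, 0, 0, 0, -1], [0, 0, 0, 0, 0, 0, -1]])

```text
time_s: 28.9
position: [0.4778, 0.2955, 0.06]
ee_rot: [-0.0, -0.047, 0.999, 0.001]
wrist_force: [0.3, 0.8, -3.1]
width: 0.481
grasp_force: 45.0
```

apply_moves(rows=[[0, 0, 0.001, 0, 0, 0, -1], [0, 0, 0, 0, 0, 0, -1]])

```text
time_s: 29.07
position: [0.4784, 0.2963, 0.0597]
ee_rot: [0.001, -0.047, 0.999, 0.001]
wrist_force: [0.1, 0.5, -2.6]
width: 0.479
grasp_force: 45.0
```

apply_moves(rows=[[0, 0, 0.002, 0, 0, 0, -1], [0, 0, 0, 0, 0, 0, -1]])

```text
time_s: 29.23
position: [0.4786, 0.2966, 0.058]
ee_rot: [0.001, -0.047, 0.999, 0.001]
wrist_force: [0.2, -0.5, 0.8]
width: 0.477
grasp_force: 45.0
```

apply_moves(rows=[[0, 0, 0.001, 0, 0, 0, -1], [0, 0, 0, 0, 0, 0, -1]])

```text
time_s: 29.4
position: [0.4787, 0.2967, 0.0579]
ee_rot: [0.001, -0.048, 0.999, 0.001]
wrist_force: [-1.2, -1.6, 10.2]
width: 0.476
grasp_force: 45.0
```

apply_moves(rows=[[0, 0, 0, 0, 0, 0, 0.4], [0, 0, 0, 0, 0, 0, 0.4], [0, 0, 0, 0, 0, 0, 0.4], [0, 0, 0, 0, 0, 0, 0.4], [0, 0, -0.02, 0, 0, 0, 0.4]])

```text
time_s: 29.82
position: [0.4759, 0.2955, 0.073]
ee_rot: [-0.003, -0.047, 0.999, -0.0]
wrist_force: [-0.8, -0.1, 0.1]
width: 0.7
grasp_force: 0.0
```

apply_moves(rows=[[0, 0, -0.035, 0, 0, 0, 0.6], [0, 0, -0.04, 0, 0, 0, 0.6], [0, 0, -0.04, 0, 0, 0, 0.6], [0, 0, -0.04, 0, 0, 0, 0.6]])

```text
time_s: 30.15
position: [0.4775, 0.2961, 0.2327]
ee_rot: [-0.0, -0.047, 0.999, 0.001]
wrist_force: [1.6, 0.4, -0.2]
width: 0.8
grasp_force: 0.0
```

apply_moves(rows=[[0.03, -0.03, -0.02, 0, 0, 0, 0.6], [0.03, -0.03, -0.02, 0, 0, 0, 0.6], [0, -0.03, 0, 0, 0, 0, 0.6], [0, -0.03, 0, 0, 0, 0, 0.6], [0, -0.03, 0, 0, 0, 0, 0.6]])

```text
time_s: 30.57
position: [0.438, 0.1474, 0.2669]
ee_rot: [0.001, -0.048, 0.999, 0.001]
wrist_force: [0.5, 0.2, 0.1]
width: 0.799
grasp_force: 0.0
```

Run:
```python
from h import *
img,d,W=cloud("top"); tins(W); cv2.imwrite("pics/top3.png",cv2.resize(img[110:270,110:400],(800,441)))
img,d,W=cloud("scene"); cv2.imwrite("pics/s3.png",cv2.resize(img[100:300,160:410],(750,600)))
c,s=np.cos(np.radians(PA)),np.sin(np.radians(PA)); X,Y,Z=W[...,0],W[...,1],W[...,2]
px=c*(X-PO[0])+s*(Y-PO[1]); py=-s*(X-PO[0])+c*(Y-PO[1])
k=(Z>.1)&(Z<.122)&(abs(px)<.03)&(py>.09)&(py<.15); print("fin",py[k].min(),py[k].max())
k=(abs(py)<.012)&(px>-.075)&(px<-.035)&(Z>.08)&(Z<.2); print("lever tip",k.sum(),np.nanmax(Z[k]))
```

```text
155 [0.5623 0.3055 0.0849] [array([562.8, 307.4]), array([43.8, 45.4]), np.float64(2.2)]
fin 0.10735572146750076 0.12437521193205736
lever tip 52 0.12836092501065965
```

View pics/s3.png

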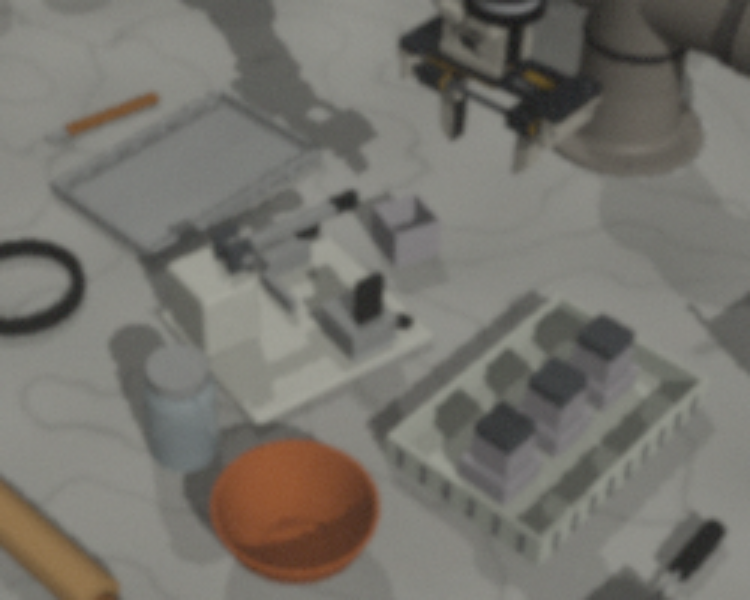

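View pics/top3.png

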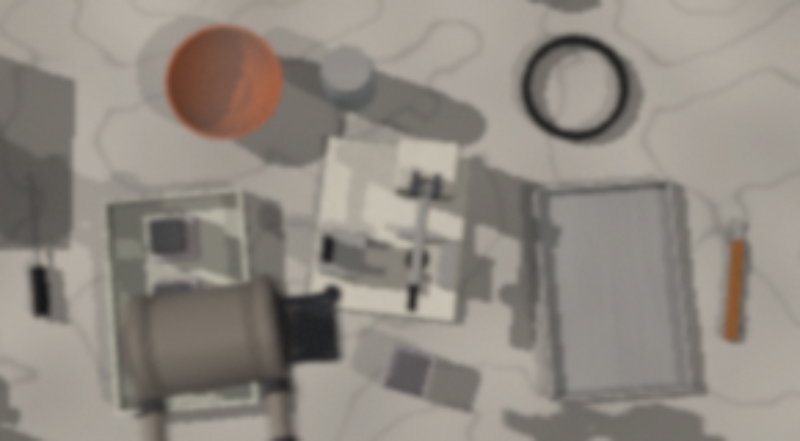

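```bash
python3 -c "
from station import arm
print(arm.close_job())"
```

```text
the job is handed in; nothing more can be done
None
```

The job is done and handed in, though no verdict came back. All three sealed tins (the finished one and the two that were on the tray) stand upright, lid up, on the basket's floor. The hold-down arm is fully down, the jaw is open against its stop, and I didn't move the lidless tin or anything else on the counter.

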